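# Put the cells on charge

## Robot

A 6-joint arm with a two-finger parallel gripper is mounted at the origin on a cart in front of the work surface, level with it; the furniture and walls round the work are solid. World frame = base frame: x ahead of the robot, y to its left, z up, the work surface at z = 0. Lengths are in m, angles in rad, forces in N, time in s.
With the tool pointing down it reaches from about 0.35 to 0.875 m from the base axis. Payload 4.2 kg.
Tool frame: the origin (TCP) lies at the very end of the fingers, on their centre line; the grasp point (between the pads) lies 19 mm behind it; z points along the fingers, y is the line along which they close (so a half turn about z gives the same grasp; the last joint's range is limited). The gripper opens to 87 mm and grips with 3 to 60 N. Pads are 19 mm wide; open, the fingers measure 117 mm over their backs; the gripper's body (75 mm by 190 mm) begins 51 mm behind the grasp point.
Start: joints at [1.46, 0.385, 0.008, 0, -1.194, -0.259], TCP at [0.226, 0.583, 0.223] pointing down, gripper open.
Joint ranges: [-3.14, 3.14], [-1.21, 2.06], [-1.07, 1.41], [-3.16, 2.05], [-2.99, -0.16], [-3.1, 3.1]. Speed limits (rad/s): [2.79, 2.79, 3.14, 3.14, 3.14, 3.14].

## Interface

Orientations are given as a 3x3 rotation matrix whose columns are the frame's x, y, z axes.
In Python, from cell import telemetry, optics, env gives the robot as it stands.
- The arm moves only by the tool servo_tool, never from a script. Its argument "plan" is a list of rows, each a list of 5 numbers: the closure in counts, from 0 (fully open) to 255 (shut), then the shift along the tool's x, y, z in units of 25 mm (1.0 is 25 mm), then the turn about the tool's z in units of 6 degrees (1.0 is 6 degrees). In form: [[fingers, x, y, z, twist], ...]. A call has 1 to 10 rows; each row is the pose to reach, as a shift and turn from the pose commanded when the call began, along the tool's axes at that moment; what a row does not reach only later rows make up. A row lasts 1/10 s, in which the tool goes at most 50 mm and 8.59 degrees, less where a joint would pass 70% of its speed; a pose out of reach is approached as far as the arm can. A call with a gripper value outside its range is refused whole. The fingers move at their own pace and stop on an object; the grip force is fixed at half the most. Time passes only in rows, so rows that repeat a pose let the fingers close. It gives the time, the measured TCP pose, the force, the opening and the grip force at its end, in the units of the state.
- telemetry.get_state(): the state, without advancing time (a new reading comes with each control period).
- optics.get_image(name): name is "side" or "top"; returns a dict with "frame" (400x640x3 uint8, red, green, blue), "fx", "fy", "cx", "cy" (pixels), "R" (3x3) and "t" (3): a world point X has camera coordinates R X + t. Camera axes: x right, y down, z forward; pixel columns grow to the right and rows downward; lengths in m; the calibration is good to about 2 mm. A picture is of the moment at which its call begins. There is no depth.
- env.job_done(): hands the job in; it is judged then, once.
The state is a dict: "time_s": time; "joint_positions": joint angles; "joint_vel": joint speeds; "joint_torque": joint torques, N m; "eef_pos": TCP position; "orientation": TCP orientation; "wrist_force": force on the tool from outside, world axes, zero at the start; "torque": the same for the moment, N m; "width": finger opening in m; "finger_force": force on a finger pad.
Only numpy, scipy, OpenCV 4.12 (cv2) and the standard library are available. Lean on these libraries where they do the work, as an engineer would, in place of code of your own. Each camera call takes 0.05 s, during which the arm holds its last target. There are 200 camera calls.

## Task

Put every battery cell that lies on the bench on charge, each in a bay of its own (any bay): tuck its flat end in under the hood against the spring contact, then press the nub end down until the clips hold the cell level and fully home. When all the cells are in, swing the clear cover shut and press its near edge until the catch holds it down.

Things in the scene. Friction and masses are not known exactly. Their poses are not given: they have to be found in the camera images.
- charger: bench battery charger, grey and black plastic, 206 x 208 mm, fixed to the bench (place and yaw vary). Origin on its underside; x runs along the bays away from the robot, y to the left, z up. Deck top at z = 12 mm. Three parallel bays along x, 62 mm apart: bay0 left, bay1 middle, bay2 right. Highest part of the bays: the hoods, 65 mm. Latch for the cover in the middle of the near edge.
- cover (a joint): the clear hinged cover with black frame, 190 x 196 mm, 7 mm thick: angle, 0 = shut (lying level over the bays), up to 1.75 = standing open at the far side. A spring lifts it (about 1 to 2 N at the edge) unless the catch at its near edge holds it; the catch snaps in within the last 0.03 rad and needs about 5 to 12 N at the near edge. It clears the cells only when they are pressed home.
- cover_edge (a point): middle of the cover's outer face, 10 mm from its free (near) edge, 180 mm from the hinge line: where to push it shut. The outer face is the top face when shut and faces away from the robot when open.
- cover_hinge (a point): middle of the cover's hinge line, which runs along the charger's y; fixed to the charger
- bay0 (a point): left bay: where the centre of a seated cell lies, 38 mm above the bench; axes as the charger's. The cell lies on cradles 16 mm below this point (x = -64 to -30 and 44 to 57 mm from it). Guide walls 37 mm apart, from x = -84 to -44 mm (up to the hood) and at x = 46 to 63 mm (up to 2 mm below this point); between them the sides are open down to the deck, 26 mm below this point.
- bay1 (a point): middle bay: where the centre of a seated cell lies, 38 mm above the bench; axes as the charger's. The cell lies on cradles 16 mm below this point (x = -64 to -30 and 44 to 57 mm from it). Guide walls 37 mm apart, from x = -84 to -44 mm (up to the hood) and at x = 46 to 63 mm (up to 2 mm below this point); between them the sides are open down to the deck, 26 mm below this point.
- bay2 (a point): right bay: where the centre of a seated cell lies, 38 mm above the bench; axes as the charger's. The cell lies on cradles 16 mm below this point (x = -64 to -30 and 44 to 57 mm from it). Guide walls 37 mm apart, from x = -84 to -44 mm (up to the hood) and at x = 46 to 63 mm (up to 2 mm below this point); between them the sides are open down to the deck, 26 mm below this point.
- hood0 (a point): left bay, near end: middle of the lower edge of the black hood that covers the spring contact, 47 mm before and 23 mm above bay0. The spring contact below it, a brass pad 26 mm wide, has its free face 1 mm behind this edge and gives up to 19 mm towards -x (0.4 N per mm). The hood and the plate leave no room for a level cell: the flat end must go in low, the cell sloping about 0.35 rad.
- plate0 (a point): left bay, far end: face of the fixed brass contact plate, 61 mm beyond and 4 mm above bay0; the nub of a seated cell touches this face. Above this point the plate flares away from the bay, 6 mm back in 14 mm of height. To bring the nub down inside it, first push the spring contact back about 10 to 15 mm with the flat end; a seated cell keeps it pushed back 7 mm.
- clips0 (a point): left bay: point midway between its two sprung steel side clips (each 18 mm long in x, smooth, 24 mm apart between their inner sides, 31 mm beyond and 9 mm above bay0). They part and snap over the round body when the nub end is pressed down with some 4 to 12 N; until then the nub end stays 10 to 25 mm too high.
- hood1 (a point): middle bay, near end: middle of the lower edge of the black hood that covers the spring contact, 47 mm before and 23 mm above bay1. The spring contact below it, a brass pad 26 mm wide, has its free face 1 mm behind this edge and gives up to 19 mm towards -x (0.4 N per mm). The hood and the plate leave no room for a level cell: the flat end must go in low, the cell sloping about 0.35 rad.
- plate1 (a point): middle bay, far end: face of the fixed brass contact plate, 61 mm beyond and 4 mm above bay1; the nub of a seated cell touches this face. Above this point the plate flares away from the bay, 6 mm back in 14 mm of height. To bring the nub down inside it, first push the spring contact back about 10 to 15 mm with the flat end; a seated cell keeps it pushed back 7 mm.
- clips1 (a point): middle bay: point midway between its two sprung steel side clips (each 18 mm long in x, smooth, 24 mm apart between their inner sides, 31 mm beyond and 9 mm above bay1). They part and snap over the round body when the nub end is pressed down with some 4 to 12 N; until then the nub end stays 10 to 25 mm too high.
- hood2 (a point): right bay, near end: middle of the lower edge of the black hood that covers the spring contact, 47 mm before and 23 mm above bay2. The spring contact below it, a brass pad 26 mm wide, has its free face 1 mm behind this edge and gives up to 19 mm towards -x (0.4 N per mm). The hood and the plate leave no room for a level cell: the flat end must go in low, the cell sloping about 0.35 rad.
- plate2 (a point): right bay, far end: face of the fixed brass contact plate, 61 mm beyond and 4 mm above bay2; the nub of a seated cell touches this face. Above this point the plate flares away from the bay, 6 mm back in 14 mm of height. To bring the nub down inside it, first push the spring contact back about 10 to 15 mm with the flat end; a seated cell keeps it pushed back 7 mm.
- clips2 (a point): right bay: point midway between its two sprung steel side clips (each 18 mm long in x, smooth, 24 mm apart between their inner sides, 31 mm beyond and 9 mm above bay2). They part and snap over the round body when the nub end is pressed down with some 4 to 12 N; until then the nub end stays 10 to 25 mm too high.
- cell0: battery cell, round aluminium body 30 mm across with a square black collar 32 x 32 x 8 mm at each end, 110 mm long over the collars, about 130 g. One end is flat; on the other a brass nub 15 mm across stands out 6 mm. Origin at the centre of the cell (16 mm above what it lies on); x along its length towards the nub. May be absent.
- cell0_nub (a point): tip of that cell's nub, 61 mm from its centre
- cell1: battery cell, round aluminium body 30 mm across with a square black collar 32 x 32 x 8 mm at each end, 110 mm long over the collars, about 130 g. One end is flat; on the other a brass nub 15 mm across stands out 6 mm. Origin at the centre of the cell (16 mm above what it lies on); x along its length towards the nub. May be absent.
- cell1_nub (a point): tip of that cell's nub, 61 mm from its centre
- cell2: battery cell, round aluminium body 30 mm across with a square black collar 32 x 32 x 8 mm at each end, 110 mm long over the collars, about 130 g. One end is flat; on the other a brass nub 15 mm across stands out 6 mm. Origin at the centre of the cell (16 mm above what it lies on); x along its length towards the nub. May be absent.
- cell2_nub (a point): tip of that cell's nub, 61 mm from its centre
Things that resemble listed ones, but are neither listed nor needed, are in the scene too. What is shaped like the cell2 but purple is not meant.

How it is judged:
On the way, in this order (a step that is already met when the one before it is completed fails the run):
1. every cell is home in a bay, held level, flat end to the spring, while the cover is still open (((distance between cell0 and bay0 below 0.006 m and x of cell0_nub in the frame of bay0 above 0.05 m and z of cell0_nub in the frame of bay0 below 0.006 m and angle between the x axis of cell0 and the x axis of charger, either way round below 0.07 rad) or (distance between cell0 and bay1 below 0.006 m and x of cell0_nub in the frame of bay1 above 0.05 m and z of cell0_nub in the frame of bay1 below 0.006 m and angle between the x axis of cell0 and the x axis of charger, either way round below 0.07 rad) or (distance between cell0 and bay2 below 0.006 m and x of cell0_nub in the frame of bay2 above 0.05 m and z of cell0_nub in the frame of bay2 below 0.006 m and angle between the x axis of cell0 and the x axis of charger, either way round below 0.07 rad)) and ((distance between cell1 and bay0 below 0.006 m and x of cell1_nub in the frame of bay0 above 0.05 m and z of cell1_nub in the frame of bay0 below 0.006 m and angle between the x axis of cell1 and the x axis of charger, either way round below 0.07 rad) or (distance between cell1 and bay1 below 0.006 m and x of cell1_nub in the frame of bay1 above 0.05 m and z of cell1_nub in the frame of bay1 below 0.006 m and angle between the x axis of cell1 and the x axis of charger, either way round below 0.07 rad) or (distance between cell1 and bay2 below 0.006 m and x of cell1_nub in the frame of bay2 above 0.05 m and z of cell1_nub in the frame of bay2 below 0.006 m and angle between the x axis of cell1 and the x axis of charger, either way round below 0.07 rad)) and ((distance between cell2 and bay0 below 0.006 m and x of cell2_nub in the frame of bay0 above 0.05 m and z of cell2_nub in the frame of bay0 below 0.006 m and angle between the x axis of cell2 and the x axis of charger, either way round below 0.07 rad) or (distance between cell2 and bay1 below 0.006 m and x of cell2_nub in the frame of bay1 above 0.05 m and z of cell2_nub in the frame of bay1 below 0.006 m and angle between the x axis of cell2 and the x axis of charger, either way round below 0.07 rad) or (distance between cell2 and bay2 below 0.006 m and x of cell2_nub in the frame of bay2 above 0.05 m and z of cell2_nub in the frame of bay2 below 0.006 m and angle between the x axis of cell2 and the x axis of charger, either way round below 0.07 rad)) and value of joint cover above 0.5 rad), for 0.3 s.
2. the cover is pressed down into its catch (value of joint cover below 0.03 rad), for 0.2 s.
At the end, for the whole second after the job is handed in: every cell lies in a bay within 6 mm of its seat, nub end towards the fixed contact and not more than 6 mm high, within 0.07 rad of the bay's direction; the cover is held shut by its catch (angle under 0.03 rad) with nothing touching it (((distance between cell0 and bay0 below 0.006 m and x of cell0_nub in the frame of bay0 above 0.05 m and z of cell0_nub in the frame of bay0 below 0.006 m and angle between the x axis of cell0 and the x axis of charger, either way round below 0.07 rad) or (distance between cell0 and bay1 below 0.006 m and x of cell0_nub in the frame of bay1 above 0.05 m and z of cell0_nub in the frame of bay1 below 0.006 m and angle between the x axis of cell0 and the x axis of charger, either way round below 0.07 rad) or (distance between cell0 and bay2 below 0.006 m and x of cell0_nub in the frame of bay2 above 0.05 m and z of cell0_nub in the frame of bay2 below 0.006 m and angle between the x axis of cell0 and the x axis of charger, either way round below 0.07 rad)) and ((distance between cell1 and bay0 below 0.006 m and x of cell1_nub in the frame of bay0 above 0.05 m and z of cell1_nub in the frame of bay0 below 0.006 m and angle between the x axis of cell1 and the x axis of charger, either way round below 0.07 rad) or (distance between cell1 and bay1 below 0.006 m and x of cell1_nub in the frame of bay1 above 0.05 m and z of cell1_nub in the frame of bay1 below 0.006 m and angle between the x axis of cell1 and the x axis of charger, either way round below 0.07 rad) or (distance between cell1 and bay2 below 0.006 m and x of cell1_nub in the frame of bay2 above 0.05 m and z of cell1_nub in the frame of bay2 below 0.006 m and angle between the x axis of cell1 and the x axis of charger, either way round below 0.07 rad)) and ((distance between cell2 and bay0 below 0.006 m and x of cell2_nub in the frame of bay0 above 0.05 m and z of cell2_nub in the frame of bay0 below 0.006 m and angle between the x axis of cell2 and the x axis of charger, either way round below 0.07 rad) or (distance between cell2 and bay1 below 0.006 m and x of cell2_nub in the frame of bay1 above 0.05 m and z of cell2_nub in the frame of bay1 below 0.006 m and angle between the x axis of cell2 and the x axis of charger, either way round below 0.07 rad) or (distance between cell2 and bay2 below 0.006 m and x of cell2_nub in the frame of bay2 above 0.05 m and z of cell2_nub in the frame of bay2 below 0.006 m and angle between the x axis of cell2 and the x axis of charger, either way round below 0.07 rad)) and value of joint cover below 0.03 rad).
Of cell0, cell1, cell2 only 2 to 3 are there at a start; the rules pass over those that are not, and their reading is None.
At some moment in a run one of cell0, cell1, cell2 may be knocked a few centimetres aside while the robot is not near it.
Once in a run the grip may slacken for a moment while it holds something.
It also fails if it takes over 210 s, if anything falls off the work surface, if the arm or the gripper's body presses on something with over 40 N, if the wrist force passes 120 N, or if a joint passes its speed limit or range.

## Working session

There is one attempt and no reset: what is moved stays moved. The work goes in short steps, Python scripts to look and compute and a tool call to move; the robot and the scene stay as the last step left them, time stands still between calls to the robot, and variables do not carry over. Pictures are saved under pics/ and viewed, at most 14 in all, crops included, and the job is handed in when it is done.

Besides the shell and the picture viewer there is one more tool, called after "Call:" by a JSON object that holds its "name" and its "arguments". servo_tool: Moves the arm, as the interface text tells. Its arguments: {"type":"object","properties":{"plan":{"type":"array"}},"required":["plan"]}

```bash
ls; mkdir -p pics
cat > h.py <<'E'
import numpy as np, cv2
from cell import telemetry, optics, env
def snap(n,f):
    d=optics.get_image(n); cv2.imwrite(f,d["frame"][:,:,::-1]); return d
def ray(d,u,v):
    R=np.array(d["R"]);t=np.array(d["t"]);c=-R.T@t
    return c,R.T@np.array([(u-d["cx"])/d["fx"],(v-d["cy"])/d["fy"],1])
def onz(d,u,v,z):
    c,r=ray(d,u,v); return c+r*(z-c[2])/r[2]
def proj(d,X):
    p=np.array(d["R"])@np.array(X)+np.array(d["t"]); return np.array([d["fx"]*p[0]/p[2]+d["cx"],d["fy"]*p[1]/p[2]+d["cy"]])
E
python3 - <<'E'
from h import *
import pickle
for n in("top","side"):
    d=snap(n,f"pics/{n}0.png"); pickle.dump(d,open(n+"0.pkl","wb"))
    R=np.array(d["R"]);print(n,d["fx"],d["cx"],d["cy"],-R.T@np.array(d["t"]),R.round(3).tolist())
s=telemetry.get_state();print({k:np.round(v,3).tolist() for k,v in s.items()})
E
```

```text
pics
top 418.76883939918076 321.85023158061733 196.56678965028067 [0.33940074 0.27033753 1.28848707] [[-0.016, -1.0, 0.005], [-0.985, 0.015, -0.17], [0.17, -0.008, -0.985]]
side 493.66750163070395 317.98899646445795 201.3198891212637 [ 0.55059104 -1.26988706  0.78688143] [[1.0, -0.005, -0.008], [-0.009, -0.405, -0.914], [0.002, 0.914, -0.405]]
{'time_s': 0.1, 'joint_positions': [1.46, 0.385, 0.007, -0.0, -1.194, -0.259], 'joint_vel': [-0.0, -0.002, 0.003, 0.001, 0.0, 0.001], 'joint_torque': [-0.0, -39.169, 18.794, 4.232, 0.013, -0.0], 'eef_pos': [0.226, 0.582, 0.222], 'orientation': [[0.932, -0.362, -0.001], [-0.362, -0.932, -0.002], [0.0, 0.002, -1.0]], 'wrist_force': [0.808, -0.23, 0.396], 'torque': [0.02, -0.011, 0.082], 'finger_force': 0.0, 'width': 0.087}
```

View pics/top0.png

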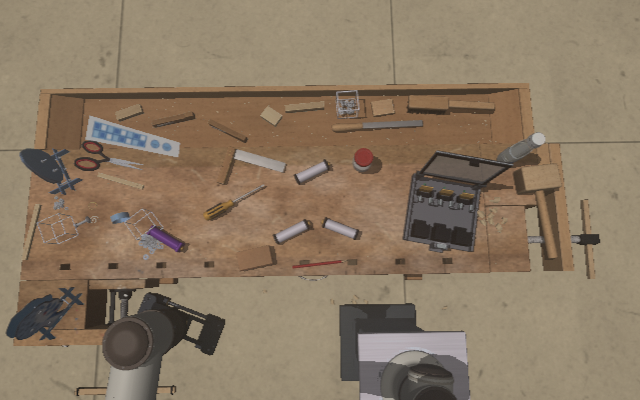

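View pics/side0.png

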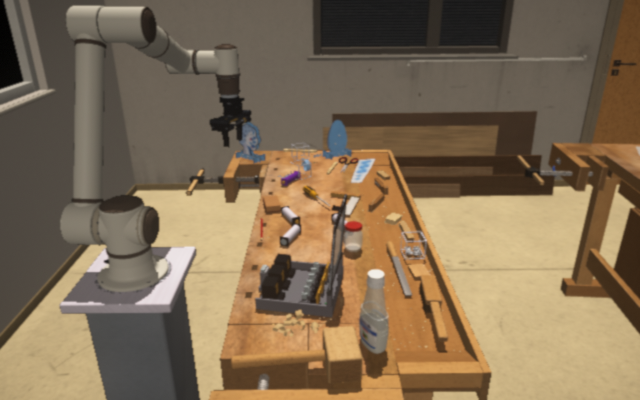

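The top view shows three silver cells at about (312,171), (292,231) and (341,228). A purple look-alike sits at (166,239), and the charger is at (443,205) with its cover open. I'll confirm the cells with an enlarged crop.

Run:
```python
from h import *
a=cv2.imread("pics/top0.png")
c1=cv2.resize(a[150:250,260:380],(800,667),interpolation=cv2.INTER_CUBIC)[:600]
c2=cv2.resize(a[140:260,390:520],None,fx=5,fy=5,interpolation=cv2.INTER_CUBIC)
cv2.imwrite("pics/c1.png",c1);cv2.imwrite("pics/c2.png",c2)
```

```text
(no output)
```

View pics/c1.png

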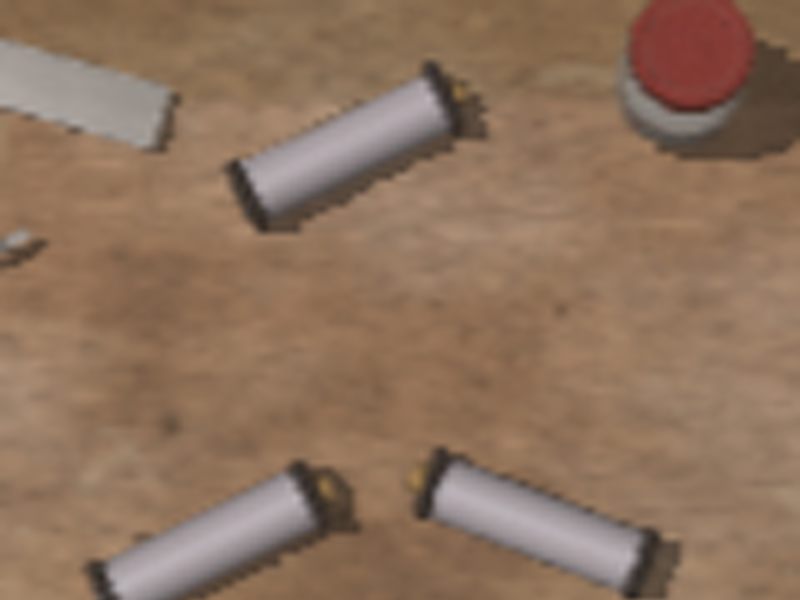

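View pics/c2.png

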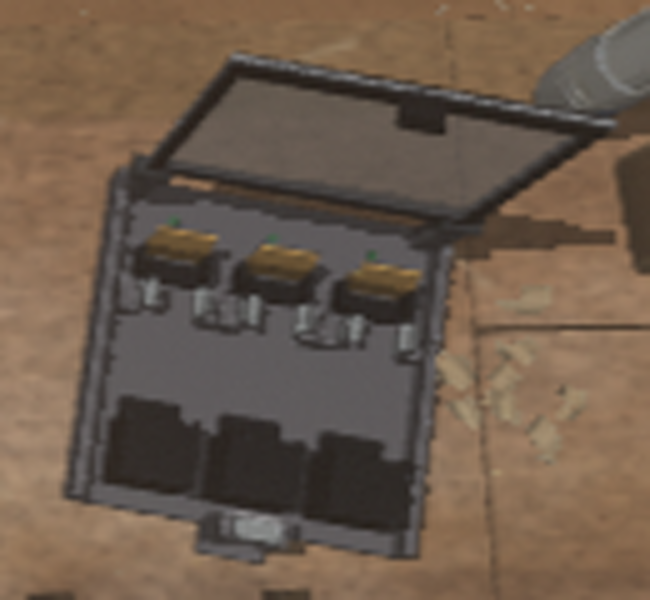

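Run:
```python
from h import *
import pickle
from scipy.optimize import least_squares
d=pickle.load(open("top0.pkl","rb"))
f=lambda u,v,z,s,o:onz(d,o[0]+u/s-0.5,o[1]+v/s-0.5,z)
o1=(260.5,150.5)
for n,a,b in(("A",(250,195),(442,100)),("B",(100,582),(308,495)),("C",(645,565),(432,485))):
    p,q=[f(*k,.02,6.667,o1) for k in(a,b)]
    v=q-p;print(n,((p+q)/2).round(4),"L",np.hypot(*v[:2]).round(4),"yaw",np.arctan2(v[1],v[0]).round(3))
o=(390.5,140.5)
H=[(118,397),(182,405),(218,415),(283,425),(315,433),(382,440)]
P=[f(*k,.065,5,o) for k in H];print(np.round(P,4))
h=[(P[0]+P[1])/2,(P[2]+P[3])/2,(P[4]+P[5])/2]
v=h[0]-h[2];print("hood mid",np.round(h,4),np.hypot(*v[:2]),"yaw",np.arctan2(-v[0],v[1]))
B=[f(*k,.05,5,o) for k in [(177,250),(278,268),(380,285)]];print("plate?",np.round(B,4))
C=[f(*k,0,5,o) for k in[(68,497),(418,557),(120,165),(455,240)]];print("corners",np.round(C,4))
```

```text
A [0.6363 0.2897 0.02  ] L 0.1001 yaw -1.115
B [0.455  0.3564 0.02  ] L 0.102 yaw -1.188
C [0.4588 0.2044 0.02  ] L 0.1033 yaw 1.195
[[ 0.4788 -0.0082  0.065 ]
 [ 0.4735 -0.0456  0.065 ]
 [ 0.4672 -0.0664  0.065 ]
 [ 0.4608 -0.1043  0.065 ]
 [ 0.4558 -0.1228  0.065 ]
 [ 0.451  -0.1618  0.065 ]]
hood mid [[ 0.4761 -0.0269  0.065 ]
 [ 0.464  -0.0854  0.065 ]
 [ 0.4534 -0.1423  0.065 ]] 0.11761445582688958 yaw -0.19425152362059453
plate? [[ 0.5689 -0.052   0.05  ]
 [ 0.557  -0.1122  0.05  ]
 [ 0.5457 -0.1729  0.05  ]]
corners [[ 0.4249  0.011   0.    ]
 [ 0.385  -0.2015  0.    ]
 [ 0.6333 -0.0321  0.    ]
 [ 0.582  -0.2401  0.    ]]
```

```bash
cat > ov.py <<'E'
from h import *
import pickle,sys
x,y,yaw=map(float,sys.argv[1:4])
def ov(n,box,s):
    d=pickle.load(open(n+"0.pkl","rb"));u0,v0,u1,v1=box
    im=cv2.resize(np.ascontiguousarray(d["frame"][v0:v1,u0:u1,::-1]),None,fx=s,fy=s,interpolation=cv2.INTER_CUBIC)
    R=np.array([[np.cos(yaw),-np.sin(yaw)],[np.sin(yaw),np.cos(yaw)]])
    def L(pts,c):
        q=[]
        for p in pts:
            w=np.r_[[x,y]+R@np.array(p[:2]),.038+p[2]]
            q.append((proj(d,w)-[u0,v0]+.5)*s)
        cv2.polylines(im,[np.int32(np.round(q))],False,c,1,cv2.LINE_AA)
    m=.001
    for b in(62,0,-62):
        L([(-47*m,(b-13)*m,23*m),(-47*m,(b+13)*m,23*m)],(0,255,0))
        L([(61*m,(b-9)*m,4*m),(61*m,(b+9)*m,4*m),(67*m,(b+9)*m,18*m),(67*m,(b-9)*m,18*m),(61*m,(b-9)*m,4*m)],(255,255,0))
        for s_ in(-1,1):
            L([(-84*m,(b+s_*18.5)*m,27*m),(-44*m,(b+s_*18.5)*m,27*m),(-44*m,(b+s_*18.5)*m,-26*m)],(0,0,255))
            L([(46*m,(b+s_*18.5)*m,-2*m),(63*m,(b+s_*18.5)*m,-2*m)],(255,0,255))
            L([(22*m,(b+s_*12)*m,9*m),(40*m,(b+s_*12)*m,9*m)],(0,255,255))
    return im
a=ov("top",(400,165,490,257),5);b=ov("side",(255,240,345,320),5)
h=max(a.shape[0],b.shape[0]);o=np.zeros((h,800,3),np.uint8);o[:a.shape[0],:400]=a[:,:400];o[:b.shape[0],400:]=b[:,:400]
cv2.imwrite(sys.argv[4],o)
E
python3 ov.py 0.500 -0.100 -0.19 pics/ov1.png
```

```text
(no output)
```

View pics/ov1.png

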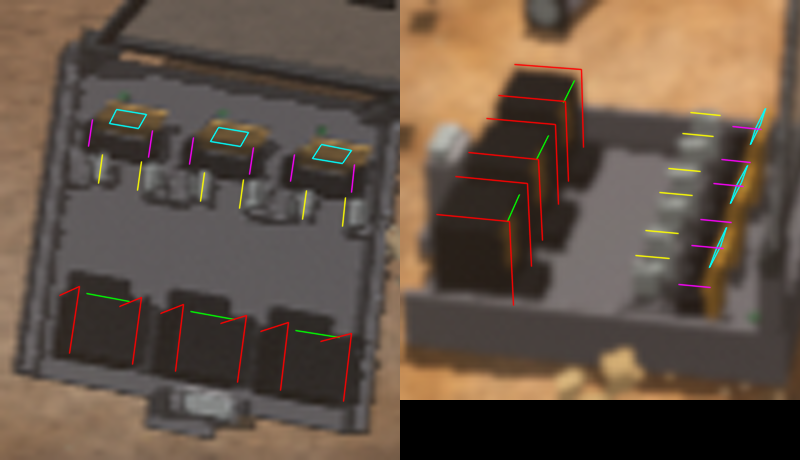

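The overlay fits the charger with bay1 at about (0.500,-0.099), yaw -0.193. All three silver cells have brass nubs: A in the upper part, B lower left, C lower right with its nub to the left. The purple one is excluded. I'll start with B.

```bash
cat >> h.py <<'E'
BX,BY,BYAW=.500,-.099,-.193
def bay(i,x,y=0):
    c,s=np.cos(BYAW),np.sin(BYAW); y=y+.062*(1-i)
    return BX+c*x-s*y,BY+s*x+c*y
def go(x,y,z,yaw):
    s=telemetry.get_state();R=np.array(s["orientation"]);p=np.array(s["eef_pos"])
    d=R.T@(np.array([x,y,z])-p)/.025
    w=np.arctan2(R[1,0],R[0,0]);t=(w-yaw+np.pi)%(2*np.pi)-np.pi
    print("pos",p.round(4),"yaw",w.round(3),"-> shift",d.round(2),"twist",round(t/.10472,2),"t",s["time_s"],"w",round(s["width"],4),"F",np.round(s["wrist_force"],1))
E
python3 -c "
from h import *
go(.455,.3564,.1,-1.188)"
```

```text
pos [0.2257 0.5823 0.2216] yaw -0.37 -> shift [11.82  5.1   4.87] twist 7.81 t 0.1 w 0.0872 F [ 0.8 -0.2  0.4]
```

Call:
{"name": "servo_tool", "arguments": {"plan": [[0,2,0.9,0,1.3],[0,4,1.7,0,2.6],[0,6,2.6,1,3.9],[0,8,3.4,2,5.2],[0,10,4.3,3,6.5],[0,11.8,5.1,4,7.8],[0,11.8,5.1,4.87,7.8],[0,11.8,5.1,4.87,7.8],[0,11.8,5.1,4.87,7.8]]}}

```text
time_s: 1.0
eef_pos: [0.455, 0.3557, 0.0993]
orientation: [[0.373, -0.928, -0.002], [-0.928, -0.373, -0.003], [0.002, 0.003, -1.0]]
wrist_force: [0.9, -0.8, -0.0]
width: 0.0871
finger_force: 0.0
```

Run:
```python
from h import *
go(.455,.3564,.003,-1.188)
a=snap("top","pics/t1.png")["frame"][195:270,240:340,::-1];b=snap("side","pics/s1.png")["frame"][190:265,240:340,::-1]
cv2.imwrite("pics/v1.png",cv2.resize(np.hstack([a,b]),None,fx=4,fy=4,interpolation=cv2.INTER_CUBIC))
```

```text
pos [0.455  0.3557 0.0993] yaw -1.189 -> shift [-0.03 -0.02  3.85] twist -0.01 t 1.0 w 0.0871 F [ 0.9 -0.8 -0. ]
```

View pics/v1.png

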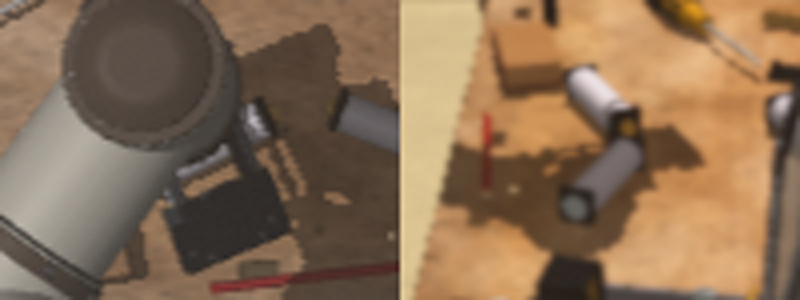

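The fingers straddle cell B in the top half. In the side half, B's body is at about (600,105) with its brass nub at (627,127). Descending to grip.

Call:
{"name": "servo_tool", "arguments": {"plan": [[0,0,0,1.5,0],[0,0,0,3,0],[0,0,0,3.8,0],[0,0,0,3.8,0],[255,0,0,3.8,0],[255,0,0,3.8,0],[255,0,0,3.8,0],[255,0,0,3.8,0],[255,0,0,3.8,0],[255,0,0,3.8,0]]}}

```text
time_s: 2.1
eef_pos: [0.455, 0.3573, 0.0062]
orientation: [[0.375, -0.927, 0.0], [-0.927, -0.375, 0.0], [-0.0, -0.001, -1.0]]
wrist_force: [-0.0, 0.2, 0.9]
width: 0.0472
finger_force: 0.0
```

Call:
{"name": "servo_tool", "arguments": {"plan": [[255,0,0,-1.5,0],[255,0,0,-3,0],[255,0,0,-4.5,0],[255,0,0,-6,0],[255,0,0,-6,0],[255,0,0,-6,0]]}}

```text
time_s: 2.7
eef_pos: [0.4549, 0.3574, 0.1567]
orientation: [[0.374, -0.927, 0.001], [-0.927, -0.374, 0.002], [-0.002, -0.002, -1.0]]
wrist_force: [0.3, -0.3, -0.6]
width: 0.0027
finger_force: 0.0
```

```bash
python3 -c "
from h import *
print(bay(0,.010),bay(1,.01),bay(2,.01))
x,y=bay(1,.01);go(x,y,.15,BYAW)"
```

```text
(np.float64(0.5217061837133682), np.float64(-0.04006917963746383)) (np.float64(0.5098143324026646), np.float64(-0.10091804053398445)) (np.float64(0.497922481091961), np.float64(-0.1617669014305051))
pos [0.4549 0.3574 0.1567] yaw -1.187 -> shift [17.82  4.83  0.23] twist -9.49 t 2.7 w 0.0027 F [ 0.3 -0.3 -0.6]
```

Call:
{"name": "servo_tool", "arguments": {"plan": [[0,0,0,0,0],[0,0,0,0,0],[0,0,0,0,0],[0,0,0,0,0],[0,0,0,0,0],[0,0,0,0,0],[0,0,0,2,0],[0,0,0,3,0],[0,0,0,4,0],[0,0,0,4.5,0]]}}

```text
time_s: 3.7
eef_pos: [0.454, 0.3562, 0.041]
orientation: [[0.374, -0.927, -0.002], [-0.927, -0.374, -0.003], [0.002, 0.003, -1.0]]
wrist_force: [-0.5, -0.9, 0.4]
width: 0.075
finger_force: 0.0
```

Run:
```python
from h import *
go(.455,.3564,.003,-1.188)
a=snap("top","pics/t2.png")["frame"][195:270,240:340,::-1];b=snap("side","pics/s2.png")["frame"][190:265,240:340,::-1]
cv2.imwrite("pics/v2.png",cv2.resize(np.hstack([a,b]),None,fx=4,fy=4,interpolation=cv2.INTER_CUBIC))
```

```text
pos [0.454  0.3562 0.041 ] yaw -1.187 -> shift [ 0.   -0.05  1.52] twist 0.01 t 3.7 w 0.075 F [-0.5 -0.9  0.4]
```

View pics/v2.png

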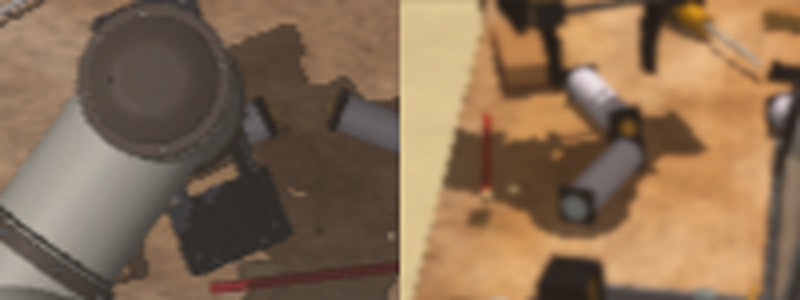

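The cell has not moved, and the fingers stand either side of it at about (555,65) and (650,55) in the side half. Descend and close, with enough time for the fingers.

Call:
{"name": "servo_tool", "arguments": {"plan": [[0,0,0,0.8,0],[0,0,0,1.4,0],[255,0,0,1.55,0],[255,0,0,1.55,0],[255,0,0,1.55,0],[255,0,0,1.55,0],[255,0,0,1.55,0],[255,0,0,1.55,0],[255,0,0,1.55,0],[255,0,0,1.55,0]]}}

```text
time_s: 4.8
eef_pos: [0.4546, 0.357, 0.0046]
orientation: [[0.375, -0.927, -0.0], [-0.927, -0.375, -0.0], [0.0, 0.001, -1.0]]
wrist_force: [-0.3, -0.2, 0.5]
width: 0.0308
finger_force: 0.4
```

Call:
{"name": "servo_tool", "arguments": {"plan": [[255,0,0,0,0],[255,0,0,0,0],[255,0,0,0,0],[255,0,0,-1,0],[255,0,0,-2,0],[255,0,0,-4,0],[255,0,0,-6,0],[255,0,0,-6,0]]}}

```text
time_s: 5.6
eef_pos: [0.4585, 0.3609, 0.1625]
orientation: [[0.376, -0.926, 0.012], [-0.926, -0.376, 0.012], [-0.007, -0.015, -1.0]]
wrist_force: [0.7, 1.5, -0.9]
width: 0.0295
finger_force: 29.5
```

```bash
python3 -c "
from h import *
x,y=bay(1,.01);go(x,y,.15,BYAW)"
```

```text
pos [0.4585 0.3609 0.1625] yaw -1.185 -> shift [17.89  5.05  0.31] twist -9.47 t 5.6 w 0.0295 F [ 0.7  1.5 -0.9]
```

Call:
{"name": "servo_tool", "arguments": {"plan": [[255,1.5,0.4,0,-0.8],[255,3.4,0.9,0,-1.8],[255,5.3,1.5,0,-2.8],[255,7.2,2,0,-3.8],[255,9.1,2.5,0,-4.8],[255,11,3,0,-5.8],[255,12.9,3.5,0,-6.8],[255,14.8,4.1,0,-7.8],[255,16.7,4.6,0,-8.8],[255,17.85,4.9,0,-9.48]]}}

```text
time_s: 6.6
eef_pos: [0.5081, -0.1053, 0.1538]
orientation: [[0.981, -0.192, -0.001], [-0.192, -0.981, -0.0], [-0.001, 0.0, -1.0]]
wrist_force: [-0.1, 1.8, -1.5]
width: 0.0295
finger_force: 29.5
```

Call:
{"name": "servo_tool", "arguments": {"plan": [[255,0,0,0,0],[255,0,0,0,0],[255,0,0,0,0]]}}

```text
time_s: 6.9
eef_pos: [0.5083, -0.1017, 0.1541]
orientation: [[0.981, -0.192, -0.001], [-0.192, -0.981, 0.0], [-0.001, -0.0, -1.0]]
wrist_force: [0.1, 1.1, -1.1]
width: 0.0293
finger_force: 29.5
```

```bash
cat > look.py <<'E'
from h import *
import sys
k=sys.argv[1]
a=snap("top",f"pics/t{k}.png")["frame"][165:260,400:500,::-1];b=snap("side",f"pics/s{k}.png")["frame"][225:320,250:350,::-1]
cv2.imwrite(f"pics/v{k}.png",cv2.resize(np.hstack([a,b]),None,fx=4,fy=4,interpolation=cv2.INTER_CUBIC))
E
python3 look.py 3; python3 -c "
from h import *
x,y=bay(1,.01);go(x,y,.075,BYAW)"
```

```text
pos [ 0.5085 -0.1013  0.1544] yaw -0.192 -> shift [ 0.05 -0.03  3.18] twist 0.01 t 7.0 w 0.0294 F [ 0.6  0.8 -2.4]
```

View pics/v3.png

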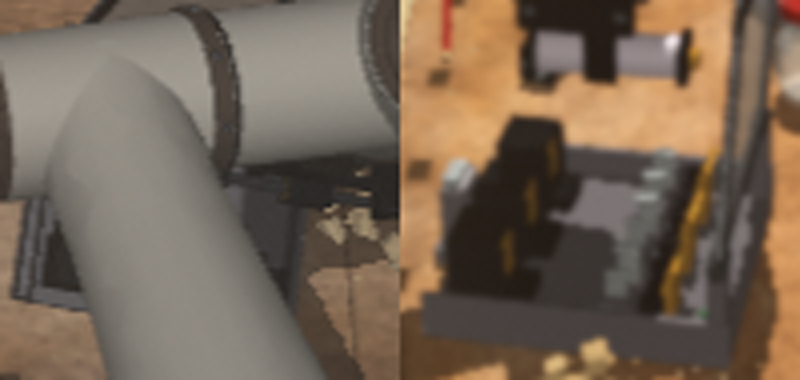

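The side half shows cell B level, with its nub to the right (+x). The flat end is at u=527, the nub collar at 690 and the nub tip at 698. I'll compute its offset along the bay.

Run:
```python
from h import *
d=optics.get_image("side")
from scipy.optimize import brentq
for u in(527,690,698):
    U=(u-400)/4+250-.4
    print(u,brentq(lambda s:proj(d,[*bay(1,s),.167])[0]-U,-.2,.2), proj(d,[*bay(1,0.01),.167])[1])
```

```text
527 -0.04728771860837235 236.54597018537842
690 0.06427044461896621 236.54597018537842
698 0.06966212096684425 236.54597018537842
```

```bash
python3 -c "
from h import *
x,y=bay(1,.0145);go(x,y,.066,BYAW)"
```

```text
pos [ 0.5085 -0.1013  0.1545] yaw -0.192 -> shift [ 0.23 -0.02  3.54] twist 0.01 t 7.05 w 0.0295 F [ 0.1  0.8 -0.7]
```

Call:
{"name": "servo_tool", "arguments": {"plan": [[255,0.2,0,0.8,0],[255,0.2,0,1.6,0],[255,0.2,0,2.4,0],[255,0.2,0,3.0,0],[255,0.2,0,3.4,0],[255,0.2,0,3.54,0],[255,0.2,0,3.54,0],[255,0.2,0,3.54,0]]}}

```text
time_s: 7.85
eef_pos: [0.5141, -0.1032, 0.0668]
orientation: [[0.981, -0.192, 0.002], [-0.192, -0.981, -0.0], [0.002, -0.0, -1.0]]
wrist_force: [0.3, 0.5, -0.7]
width: 0.0296
finger_force: 29.5
```

Call:
{"name": "servo_tool", "arguments": {"plan": [[140,0,0,0,0],[140,0,0,0,0],[140,0,0,0,0],[140,0,0,0,0],[140,0,0,0,0],[140,0,0,0,0]]}}

```text
time_s: 8.45
eef_pos: [0.5135, -0.1034, 0.0661]
orientation: [[0.981, -0.193, 0.0], [-0.193, -0.981, 0.0], [0.0, -0.0, -1.0]]
wrist_force: [-1.2, -0.0, 0.2]
width: 0.0391
finger_force: 0.0
```

```bash
python3 look.py 4
```

```text
(no output)
```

View pics/v4.png

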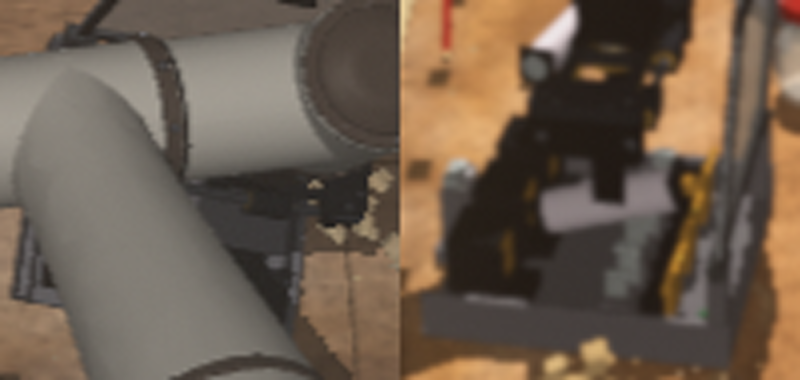

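The side half shows the cell sloping, with the flat end low at about (535,215) just beyond the hood and the nub end up at about (690,185) on the plate. Next I lower the fingers around it and grip.

Call:
{"name": "servo_tool", "arguments": {"plan": [[140,-0.25,0,0,0],[140,-0.25,0,0.6,0],[140,-0.25,0,1.2,0],[140,-0.25,0,1.6,0],[140,-0.25,0,1.6,0],[255,-0.25,0,1.6,0],[255,-0.25,0,1.6,0],[255,-0.25,0,1.6,0],[255,-0.25,0,1.6,0],[255,-0.25,0,1.6,0]]}}

```text
time_s: 9.55
eef_pos: [0.5075, -0.1024, 0.0266]
orientation: [[0.981, -0.193, 0.001], [-0.193, -0.981, -0.0], [0.001, 0.0, -1.0]]
wrist_force: [-1.4, -2.0, 1.6]
width: 0.0278
finger_force: 29.3
```

Call:
{"name": "servo_tool", "arguments": {"plan": [[255,0,0,0,0],[255,0,0,0,0],[255,-0.2,0,0,0],[255,-0.4,0,0,0],[255,-0.4,0,0,0]]}}

```text
time_s: 10.05
eef_pos: [0.4986, -0.1006, 0.0265]
orientation: [[0.982, -0.191, 0.003], [-0.191, -0.982, -0.001], [0.003, 0.0, -1.0]]
wrist_force: [2.4, -5.8, -0.4]
width: 0.0278
finger_force: 29.5
```

Call:
{"name": "servo_tool", "arguments": {"plan": [[255,-0.1,0,0,0],[255,-0.2,0,0,0],[255,-0.3,0,0,0],[255,-0.3,0,0,0]]}}

```text
time_s: 10.45
eef_pos: [0.4938, -0.0996, 0.0272]
orientation: [[0.982, -0.19, 0.008], [-0.19, -0.982, -0.001], [0.008, -0.0, -1.0]]
wrist_force: [5.5, -9.8, -1.1]
width: 0.0281
finger_force: 30.0
```

Call:
{"name": "servo_tool", "arguments": {"plan": [[255,0,0.05,0,0],[255,0,0.1,0,0],[255,0,0.1,0,0],[255,0,0.1,0,0]]}}

```text
time_s: 10.85
eef_pos: [0.4935, -0.1005, 0.0269]
orientation: [[0.981, -0.192, 0.009], [-0.192, -0.981, 0.001], [0.008, -0.002, -1.0]]
wrist_force: [5.4, -0.7, -0.5]
width: 0.028
finger_force: 29.7
```

```bash
cat >> h.py <<'E'
def fb():
    s=telemetry.get_state();p=np.array(s["eef_pos"]);F=s["wrist_force"];c,n=np.cos(BYAW),np.sin(BYAW)
    d=p[:2]-[BX,BY]
    print("bay1 frame mm",round(1e3*(c*d[0]+n*d[1]),1),round(1e3*(-n*d[0]+c*d[1]),1),"z",round(1e3*p[2],1),"F",np.round([c*F[0]+n*F[1],-n*F[0]+c*F[1],F[2]],1),"T",np.round(s["torque"],2))
E
python3 -c "
from h import *
fb()"; python3 look.py 5
```

```text
bay1 frame mm -6.1 -2.8 z 26.9 F [ 5.4  0.3 -0.5] T [-0.31 -1.49  0.  ]
```

View pics/v5.png

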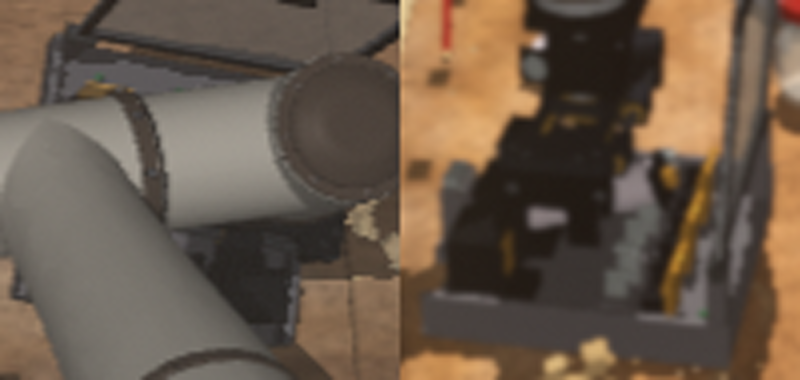

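The flat end is under the hood and the spring is compressed by about 5.4 N, or 13 mm. The nub at (672,178) is inside the plate at (695,200). Lower now.

Call:
{"name": "servo_tool", "arguments": {"plan": [[255,0,0,0.1,0],[255,0,0,0.2,0],[255,0,0,0.3,0],[255,0,0,0.3,0]]}}

```text
time_s: 11.35
eef_pos: [0.4949, -0.1012, 0.0205]
orientation: [[0.982, -0.191, 0.011], [-0.191, -0.982, -0.0], [0.011, -0.002, -1.0]]
wrist_force: [4.1, -4.0, 5.4]
width: 0.0278
finger_force: 29.5
```

```bash
sed -i 's/^BX,BY,BYAW=.*/BX,BY,BYAW=.4995,-.1015,-.193/' h.py; python3 -c "
from h import *
fb()"
```

```text
bay1 frame mm -4.6 -0.6 z 20.5 F [ 4.8 -3.1  5.4] T [-1.43 -1.45 -0.14]
```

Call:
{"name": "servo_tool", "arguments": {"plan": [[140,0,0,0,0],[140,0,0,0,0],[140,0,0,0,0],[140,0,0,0,0],[140,0,0,-1,0],[140,0,0,-2,0],[140,0,0,-3,0],[255,0,0,-4.2,0],[255,0,0,-4.2,0]]}}

```text
time_s: 12.25
eef_pos: [0.4922, -0.101, 0.1273]
orientation: [[0.981, -0.192, 0.008], [-0.192, -0.981, 0.0], [0.008, -0.002, -1.0]]
wrist_force: [0.4, 0.1, 0.3]
width: 0.0298
finger_force: 0.0
```

```bash
python3 -c "
from h import *
x,y=bay(1,.047);go(x,y,.095,BYAW);fb()"
```

```text
pos [ 0.4922 -0.101   0.1273] yaw -0.193 -> shift [ 2.16 -0.03  1.31] twist 0.0 t 12.25 w 0.0298 F [0.4 0.1 0.3]
bay1 frame mm -7.2 -0.9 z 127.3 F [0.4 0.1 0.3] T [-0.07 -0.07  0.01]
```

Call:
{"name": "servo_tool", "arguments": {"plan": [[255,1,0,0,0],[255,2.15,0,0,0],[255,2.15,0,0.4,0],[255,2.15,0,0.8,0],[255,2.15,0,1.2,0],[255,2.15,0,1.5,0],[255,2.15,0,1.7,0],[255,2.15,0,1.9,0],[255,2.15,0,2.0,0]]}}

```text
time_s: 13.15
eef_pos: [0.5411, -0.1116, 0.0737]
orientation: [[0.981, -0.192, -0.003], [-0.192, -0.981, -0.0], [-0.002, 0.001, -1.0]]
wrist_force: [-5.6, 1.4, 13.9]
width: 0.0007
finger_force: 7.3
```

Call:
{"name": "servo_tool", "arguments": {"plan": [[255,0,0,0.1,0],[255,0,0,0.2,0],[255,0,0,0.3,0],[255,0,0,0.4,0],[255,0,0,0.5,0]]}}

```text
time_s: 13.65
eef_pos: [0.5424, -0.1115, 0.0625]
orientation: [[0.981, -0.192, 0.002], [-0.192, -0.981, -0.0], [0.002, -0.0, -1.0]]
wrist_force: [0.2, -0.2, 0.1]
width: 0.0005
finger_force: 0.0
```

```bash
python3 -c "
from h import *
fb()"
```

```text
bay1 frame mm 44.1 -1.6 z 62.5 F [ 0.2 -0.1  0.1] T [ 0.05 -0.11  0.02]
```

Call:
{"name": "servo_tool", "arguments": {"plan": [[255,0,0,0.15,0],[255,0,0,0.25,0],[255,0,0,0.35,0],[255,0,0,0.45,0],[255,0,0,0.45,0]]}}

```text
time_s: 14.15
eef_pos: [0.5431, -0.1117, 0.054]
orientation: [[0.982, -0.19, 0.002], [-0.19, -0.982, -0.001], [0.002, 0.001, -1.0]]
wrist_force: [-8.8, 3.6, 27.2]
width: 0.0008
finger_force: 13.3
```

Call:
{"name": "servo_tool", "arguments": {"plan": [[255,0,0,-1,0],[255,0,0,-2,0],[255,0,0,-4,0],[255,0,0,-5,0]]}}

```text
time_s: 14.55
eef_pos: [0.5444, -0.1118, 0.1784]
orientation: [[0.981, -0.192, 0.006], [-0.192, -0.981, -0.001], [0.006, -0.0, -1.0]]
wrist_force: [0.2, 0.5, 0.3]
width: 0.0005
finger_force: 0.0
```

```bash
python3 -c "
from h import *
go(.4588,.2044,.12,1.195)"
```

```text
pos [ 0.5444 -0.1118  0.1784] yaw -0.193 -> shift [ -5.8  -11.76   2.31] twist -13.26 t 14.55 w 0.0005 F [0.2 0.5 0.3]
```

Call:
{"name": "servo_tool", "arguments": {"plan": [[0,-0.5,-1.2,0,-1.35],[0,-1,-2.4,0,-2.7],[0,-1.6,-3.6,0,-4],[0,-2.2,-4.8,0,-5.4],[0,-2.8,-6,0,-6.7],[0,-3.4,-7.2,0,-8],[0,-4,-8.4,0,-9.3],[0,-4.6,-9.6,0,-10.6],[0,-5.2,-10.8,0,-11.9],[0,-5.8,-11.75,0,-13.25]]}}

```text
time_s: 15.55
eef_pos: [0.4565, 0.2064, 0.1744]
orientation: [[0.362, 0.932, 0.0], [0.932, -0.362, 0.0], [0.0, 0.0, -1.0]]
wrist_force: [0.6, -0.1, -0.3]
width: 0.0721
finger_force: 0.0
```

Run:
```python
from h import *
import pickle
go(.4588,.2044,.10,1.195)
d=snap("top","pics/t6.png");e=snap("side","pics/s6.png")
pickle.dump(d,open("t6.pkl","wb"));pickle.dump(e,open("s6.pkl","wb"))
a=d["frame"][155:250,400:500,::-1];b=e["frame"][195:290,240:340,::-1]
c=np.hstack([cv2.resize(a,(400,380)),cv2.resize(b,(400,380))])
g=d["frame"][150:205,260:380,::-1]
q=e["frame"][240:320,255:345,::-1]
f=np.hstack([cv2.resize(g,(400,183)),cv2.resize(q,(400,183))])
cv2.imwrite("pics/v6.png",np.vstack([c,f]))
```

```text
pos [0.4565 0.2064 0.1744] yaw 1.2 -> shift [-0.04  0.11  2.98] twist 0.05 t 15.55 w 0.0721 F [ 0.6 -0.1 -0.3]
```

View pics/v6.png

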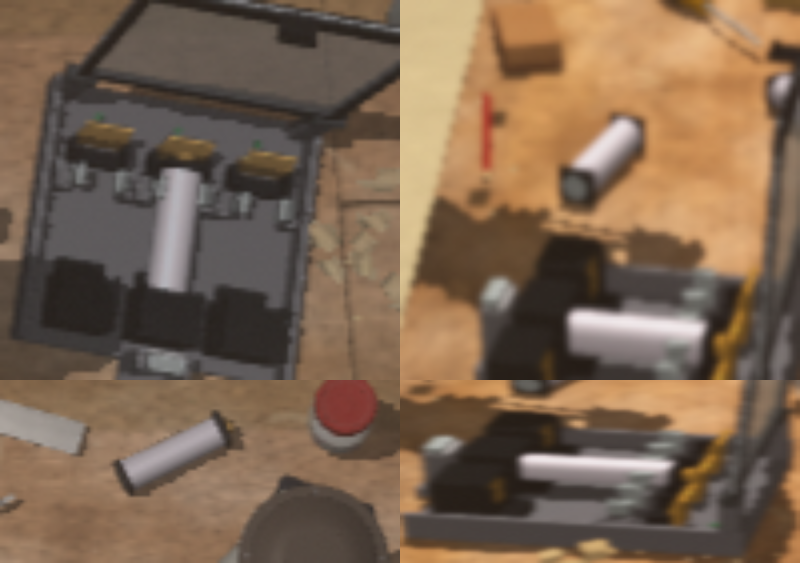

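Cell B lies level in bay1 (top half, body from (178,170) to (172,285)). C and A have not moved. Now pick up C.

Call:
{"name": "servo_tool", "arguments": {"plan": [[0,0,0.05,2,0],[0,0,0.05,4,0],[0,0,0.05,5.5,0],[0,0,0.05,6.5,0],[0,0,0.05,6.8,0],[0,0,0.05,6.8,0],[255,0,0.05,6.8,0],[255,0,0.05,6.8,0],[255,0,0.05,6.8,0],[255,0,0.05,6.8,0]]}}

```text
time_s: 16.65
eef_pos: [0.4583, 0.2045, 0.0058]
orientation: [[0.368, 0.93, 0.002], [0.93, -0.368, 0.001], [0.002, 0.001, -1.0]]
wrist_force: [0.1, 0.1, -0.6]
width: 0.0632
finger_force: 0.0
```

Call:
{"name": "servo_tool", "arguments": {"plan": [[255,0,0,0,0],[255,0,0,0,0],[255,0,0,0,0],[255,0,0,0,0],[255,0,0,0,0],[255,0,0,0,0],[255,0,0,0,0],[255,0,0,0,0]]}}

```text
time_s: 17.45
eef_pos: [0.4579, 0.2042, 0.0048]
orientation: [[0.368, 0.93, 0.0], [0.93, -0.368, 0.0], [0.0, 0.0, -1.0]]
wrist_force: [0.7, 0.5, 0.5]
width: 0.0295
finger_force: 30.0
```

Call:
{"name": "servo_tool", "arguments": {"plan": [[255,0,0,-1,0],[255,0,0,-2,0],[255,0,0,-4,0],[255,0,0,-6,0],[255,0,0,-6,0],[255,0,0,-6,0]]}}

```text
time_s: 18.05
eef_pos: [0.4577, 0.2043, 0.1556]
orientation: [[0.369, 0.93, 0.001], [0.93, -0.369, 0.002], [0.002, 0.0, -1.0]]
wrist_force: [-0.8, -0.4, -2.9]
width: 0.0293
finger_force: 30.0
```

```bash
python3 -c "
from h import *
x,y=bay(2,.012);go(x,y,.155,BYAW)"
```

```text
pos [0.4577 0.2043 0.1556] yaw 1.193 -> shift [-13.1    6.99  -0.  ] twist 13.24 t 18.05 w 0.0293 F [-0.8 -0.4 -2.9]
```

Call:
{"name": "servo_tool", "arguments": {"plan": [[255,-1.3,0.7,0,1.3],[255,-2.6,1.4,0,2.6],[255,-3.9,2.1,0,3.9],[255,-5.2,2.8,0,5.2],[255,-6.5,3.5,0,6.5],[255,-7.8,4.2,0,7.8],[255,-9.1,4.9,0,9.1],[255,-10.4,5.6,0,10.4],[255,-11.8,6.3,0,11.8],[255,-13.1,7,0,13.2]]}}

```text
time_s: 19.05
eef_pos: [0.4982, -0.1662, 0.1522]
orientation: [[0.981, -0.194, -0.005], [-0.194, -0.981, 0.001], [-0.005, 0.0, -1.0]]
wrist_force: [0.6, -0.6, -1.3]
width: 0.0293
finger_force: 30.0
```

Call:
{"name": "servo_tool", "arguments": {"plan": [[255,0,0,0,0],[255,0,0,0,0],[255,0,0,0,0],[255,0,0,0,0]]}}

```text
time_s: 19.45
eef_pos: [0.4995, -0.1639, 0.1542]
orientation: [[0.983, -0.186, -0.001], [-0.186, -0.983, 0.0], [-0.001, 0.0, -1.0]]
wrist_force: [-0.6, -0.4, -1.6]
width: 0.0288
finger_force: 30.0
```

```bash
cat > meas.py <<'E'
from h import *
import sys
from scipy.optimize import brentq
i=int(sys.argv[1])
x,y=bay(i,.0145);go(x,y,.066,BYAW)
d=optics.get_image("side");s=telemetry.get_state();z=s["eef_pos"][2]+.012
f=d["frame"].astype(int)
R=lambda u:brentq(lambda q:proj(d,[*bay(i,q),z])[0]-u,-.25,.25)
v=int(round(proj(d,[*bay(i,.01),z])[1]))
u0=int(proj(d,[*bay(i,-.075),z])[0]);u1=int(proj(d,[*bay(i,.10),z])[0])
print("row",v,"cols",u0,u1)
g=f[v-1:v+2,u0:u1].mean(0)
for k in range(u1-u0): print(u0+k,g[k].astype(int).tolist(),round(1e3*R(u0+k)),end="; ")
E
python3 meas.py 2
```

```text
pos [ 0.4995 -0.1639  0.1542] yaw -0.187 -> shift [0.11 0.03 3.53] twist 0.06 t 19.45 w 0.0288 F [-0.6 -0.4 -1.6]
row 248 cols 264 331
264 [193, 138, 85] -77; 265 [194, 138, 83] -74; 266 [195, 138, 82] -71; 267 [196, 139, 81] -69; 268 [197, 138, 81] -66; 269 [198, 139, 81] -63; 270 [200, 140, 83] -61; 271 [202, 144, 85] -58; 272 [206, 148, 88] -55; 273 [208, 151, 91] -53; 274 [210, 154, 95] -50; 275 [202, 148, 93] -47; 276 [157, 113, 72] -45; 277 [80, 59, 40] -42; 278 [59, 51, 46] -39; 279 [101, 91, 90] -37; 280 [135, 123, 124] -34; 281 [145, 133, 134] -31; 282 [146, 134, 135] -29; 283 [146, 134, 135] -26; 284 [146, 134, 134] -23; 285 [146, 134, 135] -21; 286 [145, 134, 134] -18; 287 [145, 133, 134] -16; 288 [144, 132, 133] -13; 289 [139, 127, 128] -10; 290 [116, 106, 106] -8; 291 [76, 68, 66] -5; 292 [44, 37, 32] -2; 293 [35, 28, 22] 0; 294 [34, 26, 21] 3; 295 [34, 27, 21] 6; 296 [34, 27, 21] 8; 297 [34, 26, 21] 11; 298 [37, 29, 24] 13; 299 [59, 51, 49] 16; 300 [102, 92, 91] 19; 301 [128, 116, 117] 21; 302 [130, 119, 120] 24; 303 [130, 119, 119] 27; 304 [133, 122, 122] 29; 305 [138, 127, 127] 32; 306 [140, 128, 129] 34; 307 [140, 129, 129] 37; 308 [139, 128, 128] 40; 309 [139, 127, 128] 42; 310 [138, 127, 127] 45; 311 [142, 130, 131] 47; 312 [164, 151, 152] 50; 313 [204, 190, 191] 53; 314 [221, 209, 211] 55; 315 [204, 193, 194] 58; 316 [149, 136, 137] 60; 317 [77, 68, 66] 63; 318 [47, 38, 31] 65; 319 [72, 53, 32] 68; 320 [132, 94, 51] 71; 321 [182, 132, 76] 73; 322 [203, 150, 95] 76; 323 [210, 156, 104] 78; 324 [215, 161, 109] 81; 325 [217, 163, 110] 83; 326 [214, 159, 108] 86; 327 [210, 155, 104] 89; 328 [208, 153, 100] 91; 329 [209, 152, 99] 94; 330 [200, 145, 93] 96;
```

Call:
{"name": "servo_tool", "arguments": {"plan": [[255,0.05,0.03,0.8,0.06],[255,0.05,0.03,1.6,0.06],[255,0.05,0.03,2.4,0.06],[255,0.05,0.03,3.0,0.06],[255,0.05,0.03,3.4,0.06],[255,0.05,0.03,3.53,0.06],[255,0.05,0.03,3.53,0.06],[255,0.05,0.03,3.53,0.06]]}}

```text
time_s: 20.3
eef_pos: [0.5017, -0.1657, 0.0673]
orientation: [[0.981, -0.193, 0.002], [-0.193, -0.981, -0.0], [0.002, -0.0, -1.0]]
wrist_force: [0.3, -0.2, -2.0]
width: 0.0296
finger_force: 30.0
```

Call:
{"name": "servo_tool", "arguments": {"plan": [[140,0,0,0,0],[140,0,0,0,0],[140,0,0,0,0],[140,0,0,0,0],[140,0,0,0,0],[140,0,0,0,0]]}}

```text
time_s: 20.9
eef_pos: [0.5011, -0.1658, 0.0666]
orientation: [[0.981, -0.194, 0.0], [-0.194, -0.981, -0.0], [0.0, 0.0, -1.0]]
wrist_force: [-0.2, -0.8, -0.4]
width: 0.039
finger_force: 0.0
```

```bash
python3 look.py 7; python3 -c "
from h import *
x,y=bay(2,.008);go(x,y,.026,BYAW);fb()"
```

```text
pos [ 0.501  -0.1658  0.0665] yaw -0.195 -> shift [-0.23 -0.03  1.62] twist -0.02 t 21.0 w 0.0393 F [-0.1 -0.3 -0.2]
bay1 frame mm 13.8 -62.8 z 66.5 F [-0.  -0.3 -0.2] T [-0.03  0.02  0.  ]
```

View pics/v7.png

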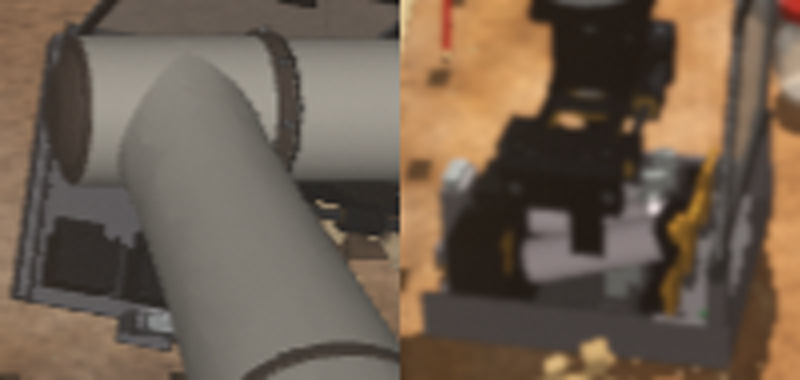

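Same state as before in bay2: flat end low at (520,265), nub end up at (665,235). I'll repeat the tuck.

Call:
{"name": "servo_tool", "arguments": {"plan": [[140,-0.25,0,0,0],[140,-0.25,0,0.6,0],[140,-0.25,0,1.2,0],[140,-0.25,0,1.6,0],[140,-0.25,0,1.6,0],[255,-0.25,0,1.6,0],[255,-0.25,0,1.6,0],[255,-0.25,0,1.6,0],[255,-0.25,0,1.6,0],[255,-0.25,0,1.6,0]]}}

```text
time_s: 22.0
eef_pos: [0.4953, -0.1647, 0.0271]
orientation: [[0.981, -0.194, 0.001], [-0.194, -0.981, -0.0], [0.001, -0.0, -1.0]]
wrist_force: [-1.1, -0.5, 2.2]
width: 0.0279
finger_force: 29.8
```

Call:
{"name": "servo_tool", "arguments": {"plan": [[255,0,0,0,0],[255,0,0,0,0],[255,-0.2,0,0,0],[255,-0.4,0,0,0],[255,-0.5,0,0,0],[255,-0.6,0,0,0],[255,-0.6,0,0,0]]}}

```text
time_s: 22.7
eef_pos: [0.4818, -0.1622, 0.0271]
orientation: [[0.981, -0.192, 0.004], [-0.192, -0.981, -0.001], [0.004, 0.0, -1.0]]
wrist_force: [3.9, -4.7, -0.9]
width: 0.0278
finger_force: 29.9
```

```bash
python3 -c "
from h import *
fb()"
```

```text
bay1 frame mm -5.7 -62.9 z 27.1 F [ 4.7 -3.8 -0.9] T [-1.41 -0.96  0.22]
```

Call:
{"name": "servo_tool", "arguments": {"plan": [[255,-0.05,0.05,0,0],[255,-0.1,0.05,0,0],[255,-0.1,0.05,0,0],[255,-0.1,0.05,0.1,0],[255,-0.1,0.05,0.2,0],[255,-0.1,0.05,0.3,0],[255,-0.1,0.05,0.3,0]]}}

```text
time_s: 23.4
eef_pos: [0.4806, -0.1626, 0.0204]
orientation: [[0.981, -0.193, 0.006], [-0.193, -0.981, -0.001], [0.006, -0.0, -1.0]]
wrist_force: [5.9, -2.5, 4.0]
width: 0.0281
finger_force: 29.5
```

```bash
python3 -c "
from h import *
fb()"
```

```text
bay1 frame mm -6.9 -63.6 z 20.4 F [ 6.3 -1.3  4. ] T [-0.5  -1.5  -0.03]
```

Matches B's state. Release, rise, then press the nub end.

Call:
{"name": "servo_tool", "arguments": {"plan": [[140,0,0,0,0],[140,0,0,0,0],[140,0,0,0,0],[140,0,0,0,0],[140,0,0,-1,0],[140,0,0,-2,0],[140,0,0,-3,0],[255,0,0,-4.2,0],[255,0,0,-4.2,0]]}}

```text
time_s: 24.3
eef_pos: [0.4797, -0.1627, 0.1278]
orientation: [[0.981, -0.193, 0.007], [-0.193, -0.981, -0.001], [0.008, -0.0, -1.0]]
wrist_force: [0.4, -0.3, 0.8]
width: 0.0302
finger_force: 0.0
```

```bash
python3 -c "
from h import *
x,y=bay(2,.046);go(x,y,.073,BYAW);fb()"
```

```text
pos [ 0.4797 -0.1627  0.1278] yaw -0.194 -> shift [ 2.13 -0.08  2.21] twist -0.01 t 24.3 w 0.0302 F [ 0.4 -0.3  0.8]
bay1 frame mm -7.7 -63.8 z 127.8 F [ 0.5 -0.2  0.8] T [-0.04 -0.07  0.02]
```

Call:
{"name": "servo_tool", "arguments": {"plan": [[255,1,-0.04,0,0],[255,2.13,-0.04,0,0],[255,2.13,-0.04,0.4,0],[255,2.13,-0.04,0.8,0],[255,2.13,-0.04,1.2,0],[255,2.13,-0.04,1.5,0],[255,2.13,-0.04,1.7,0],[255,2.13,-0.04,1.9,0],[255,2.13,-0.04,2.05,0],[255,2.13,-0.04,2.2,0]]}}

```text
time_s: 25.3
eef_pos: [0.5282, -0.1717, 0.0697]
orientation: [[0.981, -0.194, -0.003], [-0.194, -0.981, 0.0], [-0.003, 0.001, -1.0]]
wrist_force: [-7.4, 1.9, 10.1]
width: 0.0006
finger_force: 5.4
```

Call:
{"name": "servo_tool", "arguments": {"plan": [[255,0,0,0.1,0],[255,0,0,0.2,0],[255,0,0,0.3,0],[255,0,0,0.4,0],[255,0,0,0.4,0]]}}

```text
time_s: 25.8
eef_pos: [0.5302, -0.1717, 0.059]
orientation: [[0.981, -0.194, 0.001], [-0.194, -0.981, 0.0], [0.001, -0.0, -1.0]]
wrist_force: [-0.0, -0.4, -0.5]
width: 0.0006
finger_force: 0.0
```

```bash
python3 -c "
from h import *
fb()"
```

```text
bay1 frame mm 43.6 -63.0 z 59.0 F [ 0.  -0.4 -0.5] T [-0.   -0.04 -0.03]
```

Call:
{"name": "servo_tool", "arguments": {"plan": [[255,0,0,0.1,0],[255,0,0,0.2,0],[255,0,0,0.27,0],[255,0,0,0.27,0]]}}

```text
time_s: 26.2
eef_pos: [0.5304, -0.1718, 0.0542]
orientation: [[0.981, -0.193, 0.001], [-0.193, -0.981, -0.001], [0.001, 0.001, -1.0]]
wrist_force: [-4.9, 2.6, 13.4]
width: 0.0006
finger_force: 6.6
```

Call:
{"name": "servo_tool", "arguments": {"plan": [[255,0,0,-1,0],[255,0,0,-2,0],[255,0,0,-4,0],[255,0,0,-5,0]]}}

```text
time_s: 26.6
eef_pos: [0.5317, -0.1721, 0.1809]
orientation: [[0.981, -0.193, 0.005], [-0.193, -0.981, -0.001], [0.006, 0.0, -1.0]]
wrist_force: [0.4, -0.3, 0.8]
width: 0.0003
finger_force: 0.0
```

Run:
```python
from h import *
import pickle
go(.6363,.2897,.18,-1.115)
a=pickle.load(open("t6.pkl","rb"))["frame"].astype(int);b=optics.get_image("top")["frame"].astype(int)
m=b[150:200,285:345].min(2)>120
for f in(a,b):
    g=f[155:190,290:335]; m=(g.min(2)>110)&((g.max(2)-g.min(2))<40); yx=np.argwhere(m); print(len(yx),yx.mean(0)+[155,290])
```

```text
pos [ 0.5317 -0.1721  0.1809] yaw -0.194 -> shift [  0.54 -18.93   0.03] twist 8.79 t 26.6 w 0.0003 F [ 0.4 -0.3  0.8]
238 [170.92436975 311.07142857]
232 [170.92672414 310.9612069 ]
```

Call:
{"name": "servo_tool", "arguments": {"plan": [[0,-1.5,0,0,0],[0,-3,-0.8,0,0],[0,-3,-2.7,0,0],[0,-3,-4.6,0,0],[0,-3,-6.5,0,1],[0,-2.5,-8.4,0,2.2],[0,-2,-10.3,0,3.4],[0,-1.5,-12.2,0,4.6],[0,-1,-14.1,0,5.8],[0,-0.5,-16,0,7]]}}

```text
time_s: 27.65
eef_pos: [0.5956, 0.2251, 0.1764]
orientation: [[0.596, -0.803, -0.001], [-0.803, -0.596, -0.0], [-0.0, 0.001, -1.0]]
wrist_force: [1.0, -0.4, -0.1]
width: 0.0726
finger_force: 0.0
```

Call:
{"name": "servo_tool", "arguments": {"plan": [[0,0,0,0,0],[0,0,0,0,0],[0,0,0,0,0]]}}

```text
time_s: 27.95
eef_pos: [0.5945, 0.2223, 0.1766]
orientation: [[0.6, -0.8, -0.001], [-0.8, -0.6, -0.001], [-0.0, 0.002, -1.0]]
wrist_force: [-0.1, 0.5, 0.7]
width: 0.0861
finger_force: 0.0
```

Run:
```python
from h import *
go(.6363,.2897,.004,-1.115)
a=snap("top","pics/t8.png");f=a["frame"];s=snap("side","pics/s8.png")["frame"]
A=f[155:250,400:500,::-1];B=s[225:320,250:350,::-1];C=f[145:200,270:370,::-1];D=s[170:225,300:400,::-1]
cv2.imwrite("pics/v8.png",np.vstack([cv2.resize(np.hstack(p),None,fx=4,fy=4,interpolation=cv2.INTER_CUBIC) for p in((A,B),(C,D))]))
```

```text
pos [0.5945 0.2223 0.1766] yaw -0.928 -> shift [-1.16 -2.96  6.9 ] twist 1.79 t 27.95 w 0.0861 F [-0.1  0.5  0.7]
```

View pics/v8.png

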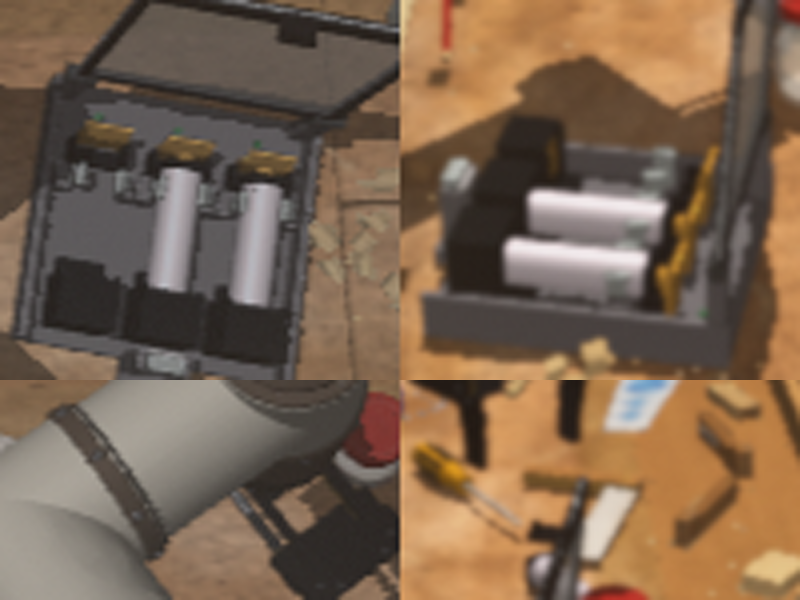

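B and C both lie level in bay1 and bay2 (bodies at (172,230) and (256,245) in the top half). Now grip A, which had not moved in the last frame.

Call:
{"name": "servo_tool", "arguments": {"plan": [[0,-0.6,-1.5,0,0.9],[0,-1.16,-2.96,0,1.8],[0,-1.16,-2.96,1,1.8],[0,-1.16,-2.96,2.5,1.8],[0,-1.16,-2.96,4,1.8],[0,-1.16,-2.96,5.5,1.8],[0,-1.16,-2.96,6.5,1.8],[0,-1.16,-2.96,6.85,1.8],[0,-1.16,-2.96,6.85,1.8],[255,-1.16,-2.96,6.85,1.8]]}}

```text
time_s: 29.05
eef_pos: [0.6382, 0.2909, 0.008]
orientation: [[0.439, -0.899, 0.003], [-0.899, -0.439, 0.001], [-0.0, -0.003, -1.0]]
wrist_force: [0.1, 0.2, 1.9]
width: 0.0839
finger_force: 0.0
```

Call:
{"name": "servo_tool", "arguments": {"plan": [[255,0,0,0,0],[255,0,0,0,0],[255,0,0,0,0],[255,0,0,0,0],[255,0,0,0,0],[255,0,0,0,0],[255,0,0,0,0],[255,0,0,0,0],[255,0,0,0,0],[255,0,0,0,0]]}}

```text
time_s: 30.05
eef_pos: [0.637, 0.2907, 0.006]
orientation: [[0.439, -0.899, -0.0], [-0.899, -0.439, -0.0], [0.0, 0.0, -1.0]]
wrist_force: [-0.2, 0.3, 0.1]
width: 0.029
finger_force: 30.0
```

Call:
{"name": "servo_tool", "arguments": {"plan": [[255,0,0,-1,0],[255,0,0,-2,0],[255,0,0,-4,0],[255,0,0,-6,0],[255,0,0,-6,0],[255,0,0,-6,0]]}}

```text
time_s: 30.65
eef_pos: [0.6372, 0.2911, 0.1578]
orientation: [[0.439, -0.899, 0.002], [-0.899, -0.439, 0.002], [-0.001, -0.003, -1.0]]
wrist_force: [-0.6, -0.6, -2.1]
width: 0.0292
finger_force: 30.0
```

```bash
python3 -c "
from h import *
x,y=bay(0,.012);go(x,y,.155,BYAW);x,y=bay(0,-.07);go(x,y,.155,BYAW)"
```

```text
pos [0.6372 0.2911 0.1578] yaw -1.117 -> shift [10.01  9.96  0.07] twist -8.82 t 30.65 w 0.0292 F [-0.6 -0.6 -2.1]
pos [0.6372 0.2911 0.1578] yaw -1.117 -> shift [ 8.03 12.58  0.06] twist -8.82 t 30.65 w 0.0292 F [-0.6 -0.6 -2.1]
```

Call:
{"name": "servo_tool", "arguments": {"plan": [[255,0,1.5,0,-0.8],[255,0,3.4,0,-1.8],[255,0.5,5.3,0,-2.8],[255,1.5,6.8,0,-3.8],[255,2.8,8.2,0,-4.8],[255,4.1,9.6,0,-5.8],[255,5.4,10.8,0,-6.8],[255,6.8,11.7,0,-7.8],[255,8,12.6,0,-8.8],[255,8,12.6,0,-8.8]]}}

```text
time_s: 31.65
eef_pos: [0.4385, -0.0306, 0.1542]
orientation: [[0.98, -0.197, -0.006], [-0.197, -0.98, -0.001], [-0.005, 0.002, -1.0]]
wrist_force: [0.5, 0.0, -0.7]
width: 0.0291
finger_force: 30.0
```

Call:
{"name": "servo_tool", "arguments": {"plan": [[255,1,0,0,0],[255,2.2,0,0,0],[255,3.3,0,0,0],[255,3.3,0,0,0],[255,3.3,0,0,0],[255,3.3,0,0,0]]}}

```text
time_s: 32.25
eef_pos: [0.5212, -0.043, 0.155]
orientation: [[0.981, -0.194, -0.003], [-0.194, -0.981, -0.0], [-0.003, 0.001, -1.0]]
wrist_force: [-0.6, 0.6, -1.4]
width: 0.0295
finger_force: 30.0
```

```bash
python3 meas.py 0
```

```text
pos [ 0.5212 -0.043   0.155 ] yaw -0.195 -> shift [ 0.19 -0.02  3.56] twist -0.02 t 32.25 w 0.0295 F [-0.6  0.6 -1.4]
row 227 cols 277 338
277 [199, 142, 83] -75; 278 [195, 138, 81] -72; 279 [190, 133, 78] -70; 280 [186, 129, 75] -67; 281 [182, 125, 73] -64; 282 [180, 124, 72] -61; 283 [180, 123, 72] -58; 284 [180, 123, 72] -55; 285 [171, 118, 69] -52; 286 [133, 90, 54] -49; 287 [73, 52, 36] -46; 288 [65, 56, 52] -44; 289 [108, 97, 96] -41; 290 [138, 126, 126] -38; 291 [145, 133, 133] -35; 292 [145, 133, 134] -32; 293 [145, 133, 134] -29; 294 [145, 133, 134] -26; 295 [145, 133, 134] -23; 296 [145, 133, 133] -21; 297 [145, 133, 134] -18; 298 [145, 133, 134] -15; 299 [141, 129, 130] -12; 300 [121, 109, 109] -9; 301 [82, 73, 71] -6; 302 [48, 39, 35] -3; 303 [37, 28, 22] -1; 304 [37, 28, 22] 2; 305 [36, 27, 21] 5; 306 [36, 27, 21] 8; 307 [38, 28, 23] 11; 308 [57, 48, 45] 14; 309 [104, 93, 93] 16; 310 [136, 124, 124] 19; 311 [143, 130, 131] 22; 312 [143, 130, 131] 25; 313 [142, 130, 131] 28; 314 [141, 129, 130] 31; 315 [142, 130, 130] 33; 316 [141, 129, 129] 36; 317 [141, 129, 129] 39; 318 [141, 129, 129] 42; 319 [141, 129, 130] 45; 320 [153, 139, 140] 48; 321 [178, 164, 166] 50; 322 [170, 157, 159] 53; 323 [115, 104, 103] 56; 324 [60, 50, 47] 59; 325 [63, 45, 29] 62; 326 [120, 83, 41] 64; 327 [176, 125, 63] 67; 328 [197, 143, 82] 70; 329 [205, 151, 98] 73; 330 [212, 159, 107] 76; 331 [211, 159, 109] 78; 332 [193, 144, 100] 81; 333 [144, 109, 80] 84; 334 [87, 72, 60] 87; 335 [58, 50, 45] 90; 336 [64, 53, 44] 92; 337 [100, 84, 70] 95;
```

Call:
{"name": "servo_tool", "arguments": {"plan": [[255,0.2,0,0.8,0],[255,0.2,0,1.6,0],[255,0.2,0,2.4,0],[255,0.2,0,3.0,0],[255,0.2,0,3.4,0],[255,0.2,0,3.54,0],[255,0.2,0,3.54,0],[255,0.2,0,3.54,0]]}}

```text
time_s: 33.1
eef_pos: [0.5281, -0.0441, 0.0683]
orientation: [[0.981, -0.193, 0.002], [-0.193, -0.981, 0.0], [0.002, -0.0, -1.0]]
wrist_force: [-0.1, 0.5, -0.7]
width: 0.0297
finger_force: 30.0
```

Call:
{"name": "servo_tool", "arguments": {"plan": [[140,0,0,0,0],[140,0,0,0,0],[140,0,0,0,0],[140,0,0,0,0],[140,0,0,0,0],[140,0,0,0,0]]}}

```text
time_s: 33.7
eef_pos: [0.5276, -0.0442, 0.0676]
orientation: [[0.981, -0.194, 0.0], [-0.194, -0.981, -0.0], [0.0, -0.0, -1.0]]
wrist_force: [0.2, -0.5, 0.2]
width: 0.0392
finger_force: 0.0
```

```bash
python3 -c "
from h import *
x,y=bay(0,.008);go(x,y,.026,BYAW);fb()"
```

```text
pos [ 0.5276 -0.0442  0.0676] yaw -0.195 -> shift [-0.34 -0.01  1.66] twist -0.02 t 33.7 w 0.0392 F [ 0.2 -0.5  0.2]
bay1 frame mm 16.6 61.6 z 67.6 F [ 0.3 -0.5  0.2] T [-0.03  0.01 -0.06]
```

Call:
{"name": "servo_tool", "arguments": {"plan": [[140,-0.34,0,0,0],[140,-0.34,0,0.6,0],[140,-0.34,0,1.2,0],[140,-0.34,0,1.64,0],[140,-0.34,0,1.64,0],[255,-0.34,0,1.64,0],[255,-0.34,0,1.64,0],[255,-0.34,0,1.64,0],[255,-0.34,0,1.64,0],[255,-0.34,0,1.64,0]]}}

```text
time_s: 34.7
eef_pos: [0.5195, -0.0426, 0.0271]
orientation: [[0.981, -0.194, 0.001], [-0.194, -0.981, 0.0], [0.001, -0.0, -1.0]]
wrist_force: [-0.7, -0.8, 2.1]
width: 0.0286
finger_force: 29.7
```

Call:
{"name": "servo_tool", "arguments": {"plan": [[255,0,0,0,0],[255,0,0,0,0],[255,-0.2,0,0,0],[255,-0.4,0,0,0],[255,-0.5,0,0,0],[255,-0.65,0.05,0,0],[255,-0.65,0.05,0,0]]}}

```text
time_s: 35.4
eef_pos: [0.5049, -0.0399, 0.0271]
orientation: [[0.981, -0.193, 0.005], [-0.193, -0.981, 0.001], [0.005, -0.002, -1.0]]
wrist_force: [5.4, -0.5, -0.3]
width: 0.0285
finger_force: 30.0
```

```bash
python3 -c "
from h import *
fb()"
```

```text
bay1 frame mm -6.5 61.5 z 27.1 F [ 5.4  0.5 -0.3] T [-0.16 -1.4   0.03]
```

Excellent: same force as before. Lower, release and rise.

Call:
{"name": "servo_tool", "arguments": {"plan": [[255,0,0,0.1,0],[255,-0.03,0,0.2,0],[255,-0.05,0,0.3,0],[255,-0.05,0,0.3,0]]}}

```text
time_s: 35.8
eef_pos: [0.5052, -0.0402, 0.0206]
orientation: [[0.981, -0.193, 0.007], [-0.193, -0.981, 0.0], [0.007, -0.002, -1.0]]
wrist_force: [5.4, -3.7, 4.9]
width: 0.0283
finger_force: 29.5
```

Call:
{"name": "servo_tool", "arguments": {"plan": [[140,0,0,0,0],[140,0,0,0,0],[140,0,0,0,0],[140,0,0,0,0],[140,0,0,-1,0],[140,0,0,-2,0],[140,0,0,-3,0],[255,0,0,-4.2,0],[255,0,0,-4.2,0]]}}

```text
time_s: 36.7
eef_pos: [0.5042, -0.04, 0.1278]
orientation: [[0.981, -0.193, 0.008], [-0.193, -0.981, 0.001], [0.008, -0.003, -1.0]]
wrist_force: [-0.2, -0.2, 0.1]
width: 0.03
finger_force: 0.0
```

```bash
python3 -c "
from h import *
x,y=bay(0,.046);go(x,y,.073,BYAW);fb()"
```

```text
pos [ 0.5042 -0.04    0.1278] yaw -0.194 -> shift [ 2.11 -0.02  2.21] twist -0.01 t 36.7 w 0.03 F [-0.2 -0.2  0.1]
bay1 frame mm -7.2 61.3 z 127.8 F [-0.1 -0.2  0.1] T [ 0.05 -0.06 -0.  ]
```

Call:
{"name": "servo_tool", "arguments": {"plan": [[255,1,-0.02,0,0],[255,2.13,-0.02,0,0],[255,2.13,-0.02,0.4,0],[255,2.13,-0.02,0.8,0],[255,2.13,-0.02,1.2,0],[255,2.13,-0.02,1.5,0],[255,2.13,-0.02,1.7,0],[255,2.13,-0.02,1.9,0],[255,2.13,-0.02,2.05,0],[255,2.13,-0.02,2.2,0]]}}

```text
time_s: 37.7
eef_pos: [0.5523, -0.0504, 0.0696]
orientation: [[0.981, -0.194, -0.004], [-0.194, -0.981, -0.001], [-0.004, 0.001, -1.0]]
wrist_force: [-9.3, 2.1, 11.0]
width: 0.0004
finger_force: 6.0
```

Call:
{"name": "servo_tool", "arguments": {"plan": [[255,0,0,0.1,0],[255,0,0,0.2,0],[255,0,0,0.3,0],[255,0,0,0.4,0],[255,0,0,0.4,0]]}}

```text
time_s: 38.2
eef_pos: [0.5545, -0.0501, 0.0588]
orientation: [[0.981, -0.194, 0.001], [-0.194, -0.981, 0.0], [0.001, -0.0, -1.0]]
wrist_force: [0.3, -0.3, 0.2]
width: 0.0008
finger_force: 0.0
```

Call:
{"name": "servo_tool", "arguments": {"plan": [[255,0,0,0.1,0],[255,0,0,0.2,0],[255,0,0,0.27,0],[255,0,0,0.27,0]]}}

```text
time_s: 38.6
eef_pos: [0.5547, -0.0501, 0.0542]
orientation: [[0.981, -0.193, 0.001], [-0.193, -0.981, -0.0], [0.001, 0.0, -1.0]]
wrist_force: [-4.9, 1.7, 12.9]
width: 0.0002
finger_force: 6.5
```

Call:
{"name": "servo_tool", "arguments": {"plan": [[255,0,0,-1,0],[255,0,0,-2.5,0],[255,-0.5,0,-4.5,0],[255,-1.5,0,-6.5,0],[255,-2,0,-8,0]]}}

```text
time_s: 39.1
eef_pos: [0.504, -0.0405, 0.2537]
orientation: [[0.981, -0.194, -0.0], [-0.194, -0.981, 0.0], [-0.0, -0.0, -1.0]]
wrist_force: [0.4, 0.1, -0.1]
width: 0.0003
finger_force: 0.0
```

Run:
```python
from h import *
import pickle
d=pickle.load(open("top0.pkl","rb"));e=pickle.load(open("side0.pkl","rb"))
c,s=np.cos(BYAW),np.sin(BYAW)
def B(p): q=p[:2]-[BX,BY];return np.round(1e3*np.array([c*q[0]+s*q[1],-s*q[0]+c*q[1],p[2]]),0)
C=lambda u,v,z:B(onz(d,390+u/5,140+v/5,z))
for z in(.05,.07):print("hinge",z,C(150,165,z),C(460,225,z))
for z in(.23,.25,.27):print("top",z,C(237,58,z),C(612,125,z))
def tri(a,b):
    (c1,r1),(c2,r2)=ray(d,*a),ray(e,*b)
    A=np.c_[r1,-r2];k=np.linalg.lstsq(A,c2-c1,rcond=None)[0];p,q=c1+k[0]*r1,c2+k[1]*r2
    return B((p+q)/2),np.linalg.norm(p-q).round(3)
print("bottle top",tri((538,139),(376,272)),"base",B(onz(e,373,348,0)),B(onz(d,507,160,0)))
f=e["frame"]
cv2.imwrite("pics/v9.png",cv2.resize(f[200:360,300:420,::-1],None,fx=3.75,fy=3.75,interpolation=cv2.INTER_CUBIC))
fb()
```

```text
hinge 0.05 [108.  85.  50.] [ 104. -105.   50.]
hinge 0.07 [102.  89.  70.] [ 99. -97.  70.]
top 0.23 [124.  84. 230.] [ 123. -113.  230.]
top 0.25 [117.  89. 250.] [ 116. -105.  250.]
top 0.27 [111.  94. 270.] [110. -96. 270.]
bottle top (array([ 220., -188.,  197.]), np.float64(0.002)) base [ 223. -207.    0.] [ 212. -192.    0.]
bay1 frame mm -7.2 60.7 z 253.7 F [ 0.3  0.2 -0.1] T [ 0.02 -0.1  -0.02]
```

View pics/v9.png

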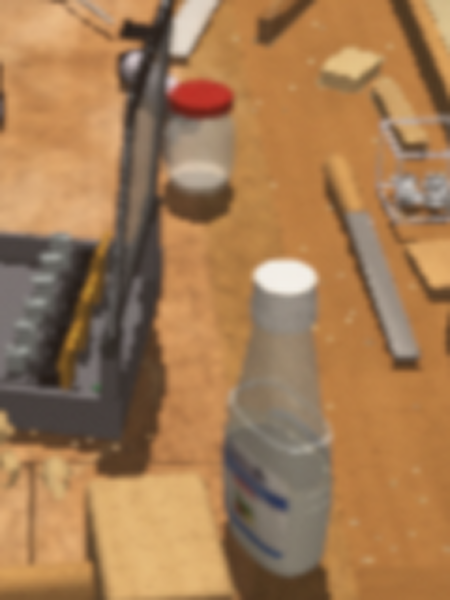

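All cells are home: each press met resistance at 54 mm, which is the collar-top height. The last view shows the cover standing nearly upright at about (140,180), and the bottle well aside at (285,420), about (220,-190) mm in the bay frame. Next I go over and behind the cover.

Call:
{"name": "servo_tool", "arguments": {"plan": [[255,0,0,-1.5,0],[255,0,1.2,-3,0],[255,1,2.43,-3.5,0],[255,2.5,2.43,-3.5,0],[255,4,2.43,-3.5,0],[255,5.5,2.43,-3.5,0],[255,7,2.43,-3.5,0],[255,7.9,2.43,-3.5,0],[255,7.9,2.43,-3.5,0],[255,7.9,2.43,-3.5,0]]}}

```text
time_s: 40.1
eef_pos: [0.6872, -0.1385, 0.3382]
orientation: [[0.981, -0.194, -0.002], [-0.194, -0.981, 0.0], [-0.002, 0.0, -1.0]]
wrist_force: [0.4, -0.0, -0.3]
width: 0.0003
finger_force: 0.0
```

```bash
cat > arc.py <<'E'
from h import *
H=np.array([.102,.070])
s=telemetry.get_state();p=np.array(s["eef_pos"]);R=np.array(s["orientation"])
for th in [1.75,1.6,1.5,1.4,1.3,1.2,1.1,1.0,.9,.8,.7,.6,.5,.4,.3,.2,.12,.06,0]:
    e=np.array([-np.cos(th),np.sin(th)]);n=np.array([np.sin(th),np.cos(th)])
    q=H+.170*e+.005*n;x,y=bay(1,q[0]+.0095)
    print(th,np.round(1e3*(q+[.0095,0])),(R.T@(np.array([x,y,q[1]])-p)/.025).round(2))
fb()
E
python3 arc.py
```

```text
1.75 [147. 236.] [-1.77 -0.01  4.08]
1.6 [121. 240.] [-2.78 -0.01  3.94]
1.5 [104. 240.] [-3.46 -0.01  3.94]
1.4 [ 88. 238.] [-4.14 -0.    4.  ]
1.3 [ 71. 235.] [-4.81 -0.    4.13]
1.2 [ 55. 230.] [-5.46 -0.    4.33]
1.1 [ 39. 224.] [-6.09  0.    4.59]
1.0 [ 24. 216.] [-6.69  0.    4.91]
0.9 [ 10. 206.] [-7.25  0.    5.29]
0.8 [ -3. 195.] [-7.77  0.    5.73]
0.7 [-15. 183.] [-8.25  0.    6.21]
0.6 [-26. 170.] [-8.67  0.01  6.74]
0.5 [-35. 156.] [-9.05  0.01  7.31]
0.4 [-43. 141.] [-9.36  0.01  7.92]
0.3 [-49. 125.] [-9.61  0.01  8.55]
0.2 [-54. 109.] [-9.79  0.01  9.2 ]
0.12 [-57.  95.] [-9.89  0.01  9.74]
0.06 [-58.  85.] [-9.940e+00  1.000e-02  1.014e+01]
0 [-59.  75.] [-9.970e+00  1.000e-02  1.055e+01]
bay1 frame mm 191.3 -0.3 z 338.2 F [ 0.4  0.  -0.3] T [-0.01  0.04  0.  ]
```

Call:
{"name": "servo_tool", "arguments": {"plan": [[255,0,0,1.5,0],[255,0,0,3,0],[255,0,0,4,0],[255,-0.8,0,4,0],[255,-1.4,0,4,0],[255,-1.9,0,4,0],[255,-2.3,0,4,0],[255,-2.7,0,4,0],[255,-3.1,0,3.95,0],[255,-3.5,0,3.95,0]]}}

```text
time_s: 41.1
eef_pos: [0.6009, -0.1213, 0.2415]
orientation: [[0.981, -0.194, 0.001], [-0.194, -0.981, -0.0], [0.001, -0.0, -1.0]]
wrist_force: [1.7, 0.3, 0.1]
width: 0.0001
finger_force: 0.6
```

```bash
python3 arc.py
```

```text
1.75 [147. 236.] [ 1.74 -0.    0.21]
1.6 [121. 240.] [ 0.73 -0.    0.07]
1.5 [104. 240.] [ 0.05 -0.    0.06]
1.4 [ 88. 238.] [-0.63  0.    0.12]
1.3 [ 71. 235.] [-1.3   0.    0.25]
1.2 [ 55. 230.] [-1.95  0.    0.45]
1.1 [ 39. 224.] [-2.58  0.    0.7 ]
1.0 [ 24. 216.] [-3.18  0.01  1.02]
0.9 [ 10. 206.] [-3.74  0.01  1.4 ]
0.8 [ -3. 195.] [-4.27  0.01  1.83]
0.7 [-15. 183.] [-4.75  0.01  2.32]
0.6 [-26. 170.] [-5.17  0.01  2.85]
0.5 [-35. 156.] [-5.55  0.01  3.41]
0.4 [-43. 141.] [-5.86  0.01  4.02]
0.3 [-49. 125.] [-6.11  0.01  4.65]
0.2 [-54. 109.] [-6.3   0.01  5.3 ]
0.12 [-57.  95.] [-6.41  0.01  5.84]
0.06 [-58.  85.] [-6.46  0.01  6.24]
0 [-59.  75.] [-6.48  0.01  6.65]
bay1 frame mm 103.3 -0.0 z 241.5 F [1.6 0.6 0.1] T [-0.07 -0.33 -0.02]
```

Contact with the cover at 1.6 N. I'll follow the arc.

Call:
{"name": "servo_tool", "arguments": {"plan": [[255,-0.6,0,0.12,0],[255,-1.3,0,0.25,0],[255,-1.95,0,0.45,0],[255,-2.6,0,0.7,0],[255,-3.2,0,1.0,0],[255,-3.75,0,1.4,0],[255,-4.25,0,1.8,0],[255,-4.75,0,2.3,0],[255,-5.15,0,2.85,0],[255,-5.55,0,3.4,0]]}}

```text
time_s: 42.1
eef_pos: [0.465, -0.0945, 0.1563]
orientation: [[0.981, -0.193, 0.002], [-0.193, -0.981, -0.0], [0.002, -0.0, -1.0]]
wrist_force: [1.5, -0.8, 1.1]
width: 0.0002
finger_force: 0.7
```

```bash
python3 arc.py | tail -8
```

```text
0.5 [-35. 156.] [-0.    0.01  0.01]
0.4 [-43. 141.] [-0.32  0.01  0.62]
0.3 [-49. 125.] [-0.57  0.01  1.25]
0.2 [-54. 109.] [-0.76  0.01  1.9 ]
0.12 [-57.  95.] [-0.87  0.01  2.44]
0.06 [-58.  85.] [-0.91  0.01  2.84]
0 [-59.  75.] [-0.94  0.01  3.25]
bay1 frame mm -35.2 0.3 z 156.3 F [ 1.7 -0.5  1.1] T [-0.06 -0.44 -0.04]
```

Call:
{"name": "servo_tool", "arguments": {"plan": [[255,-0.35,0,0.6,0],[255,-0.65,0,1.25,0],[255,-0.9,0,1.9,0],[255,-1.1,0,2.4,0],[255,-1.2,0,2.75,0],[255,-1.25,0,2.95,0]]}}

```text
time_s: 42.7
eef_pos: [0.4352, -0.0887, 0.0843]
orientation: [[0.982, -0.191, 0.001], [-0.191, -0.982, -0.002], [0.001, 0.001, -1.0]]
wrist_force: [-3.8, 1.8, 17.7]
width: 0.0001
finger_force: 7.2
```

Call:
{"name": "servo_tool", "arguments": {"plan": [[255,0,0,0.1,0],[255,0,0,0.2,0],[255,0,0,0.2,0]]}}

```text
time_s: 43.0
eef_pos: [0.4339, -0.0885, 0.077]
orientation: [[0.981, -0.194, -0.001], [-0.194, -0.981, 0.0], [-0.001, 0.0, -1.0]]
wrist_force: [-0.7, 1.0, -0.5]
width: 0.0003
finger_force: 0.0
```

```bash
python3 arc.py | tail -2
```

```text
0 [-59.  75.] [0.33 0.01 0.08]
bay1 frame mm -66.8 0.2 z 77.0 F [-0.9  0.8 -0.5] T [-0.07 -0.03 -0.01]
```

Call:
{"name": "servo_tool", "arguments": {"plan": [[255,0,0,0.1,0],[255,0,0,0.2,0],[255,0,0,0.3,0],[255,0,0,0.3,0]]}}

```text
time_s: 43.4
eef_pos: [0.4342, -0.0886, 0.0708]
orientation: [[0.981, -0.193, -0.001], [-0.193, -0.981, -0.001], [-0.001, 0.001, -1.0]]
wrist_force: [-5.0, 1.9, 14.4]
width: 0.0003
finger_force: 7.2
```

Call:
{"name": "servo_tool", "arguments": {"plan": [[255,0,0,-1,0],[255,0,0,-3,0],[255,0,-2,-5,0],[255,0,-4,-5,0],[255,0,-6,-5,0],[255,0,-8,-5,0],[255,0,-10,-5,0],[255,0,-10,-5,0]]}}

```text
time_s: 44.2
eef_pos: [0.4836, 0.1606, 0.1944]
orientation: [[0.982, -0.19, 0.001], [-0.19, -0.982, 0.001], [0.001, -0.001, -1.0]]
wrist_force: [-0.3, 0.4, -1.3]
width: 0.0003
finger_force: 0.0
```

Run:
```python
from h import *
import pickle
snap("top","pics/t10.png");e=snap("side","pics/s10.png")
# does the frame still stand? compare side columns where the open cover was, and expected shut-edge pixels
a=pickle.load(open("side0.pkl","rb"))["frame"].astype(int);b=e["frame"].astype(int)
print("old cover top px",proj(e,[*bay(1,.115,-.09),.25]),"diff",abs(a-b)[200:260,330:350].mean())
for z in(.07,.075,.085,.1,.12,.15):print(z,proj(e,[*bay(1,-.088,-.098),z]).round(1),proj(e,[*bay(1,.102,-.098),.07]).round(1))
for v in range(246,292,2):print(v,b[v,255:300:4].mean(1).astype(int).tolist() if 0 else b[v,252:304:4].mean(1).astype(int).tolist())
```

```text
old cover top px [335.84205556 227.31675946] diff 43.59777777777778
0.07 [257.8 284.4] [329.8 291.7]
0.075 [257.7 282.7] [329.8 291.7]
0.085 [257.5 279.5] [329.8 291.7]
0.1 [257.2 274.5] [329.8 291.7]
0.12 [256.7 267.8] [329.8 291.7]
0.15 [256.  257.7] [329.8 291.7]
246 [128, 115, 97, 121, 130, 141, 148, 168, 169, 157, 153, 154, 150]
248 [143, 130, 129, 135, 133, 142, 115, 79, 100, 118, 135, 131, 149]
250 [138, 107, 85, 138, 148, 147, 61, 44, 155, 121, 108, 91, 84]
252 [78, 68, 68, 88, 152, 144, 36, 87, 211, 190, 183, 176, 168]
254 [68, 68, 70, 71, 121, 130, 34, 133, 187, 184, 190, 192, 192]
256 [67, 67, 73, 74, 80, 84, 35, 163, 172, 172, 192, 193, 193]
258 [67, 69, 73, 74, 75, 44, 50, 171, 172, 173, 192, 193, 194]
260 [65, 69, 72, 73, 72, 41, 96, 172, 173, 174, 190, 192, 192]
262 [63, 67, 71, 71, 60, 41, 144, 173, 173, 193, 202, 199, 196]
264 [61, 65, 66, 119, 50, 44, 168, 173, 173, 202, 209, 208, 207]
266 [63, 67, 71, 177, 44, 65, 172, 172, 173, 204, 211, 210, 210]
268 [61, 66, 103, 164, 41, 110, 172, 171, 173, 202, 211, 210, 212]
270 [58, 61, 94, 89, 42, 151, 172, 172, 173, 196, 206, 208, 209]
272 [61, 65, 87, 47, 43, 169, 172, 172, 184, 184, 185, 195, 200]
274 [90, 113, 72, 41, 63, 173, 173, 173, 205, 204, 200, 200, 196]
276 [133, 140, 87, 41, 108, 172, 172, 174, 209, 209, 208, 208, 207]
278 [147, 145, 77, 41, 149, 172, 171, 173, 210, 211, 210, 211, 210]
280 [148, 145, 54, 45, 167, 171, 171, 173, 209, 210, 210, 211, 211]
282 [141, 136, 48, 51, 145, 155, 167, 170, 201, 206, 207, 208, 209]
284 [135, 126, 71, 56, 57, 67, 80, 96, 130, 156, 176, 194, 198]
286 [129, 133, 89, 50, 65, 68, 69, 73, 52, 56, 66, 87, 107]
288 [125, 135, 67, 33, 35, 35, 94, 111, 97, 91, 77, 82, 67]
290 [126, 138, 67, 34, 32, 33, 97, 132, 132, 128, 124, 124, 108]
```

```bash
python3 -c "
from h import *
print(env.job_done())"
```

```text
the job is handed in; nothing more can be done
None
```

I put all three cells in their own bays, seated level with the flat end to the spring, then pressed the cover shut onto its catch. I handed the job in at about 44 s; the hand-in call gave no verdict. I judged the seating of the last cell (bay0) and the closed cover by press forces, heights and image pixel values, because my picture views had run out.

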